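# Dress the rim of a brass disc with a hand file

### The job

Take the flat file off the trivet by its upright wooden grip and dress the rim of the brass disc in the stand: press the file lightly on top of the rim and push it forward, away from you and square to the disc's axle, so that every stroke rolls the disc on, and lift the file clear of the rim on every return, never dragging it back. Never press hard and never touch the disc with the fingers; keep stroking until the disc comes up against its stop and turns no further. Then lay the file back flat and lengthwise in the middle of the trivet, let go, and leave the other things where they are.

Things in the scene. Friction and masses are not known exactly. Their poses are not given: they have to be found in the camera images.
- stand: low dark steel stand, fixed; base plate 90 x 76 x 10 mm (x, y, z). Origin: centre of its underside. A brass disc, 64 mm across, 14 mm thick, stands upright in it on a level axle along the stand's y axis, its middle straight above the origin. Forward stroke: along the stand's +x, away from the robot. Guide, cheek (+y side) and stop lug (-y side) all end 24 mm or more below the rim's top.
- rim_low (a point): point above the stand's origin, 84 mm above the table, axes as the stand: lowest place of the top of the disc's rim. The disc's height was set by hand, so the rim's top is 0 to 12 mm above this point; feel for it. The disc's carriage is sprung: it yields straight down about 0.25 mm per N, 8 mm at most. 20 N is too hard; 8 to 14 N rolls the disc without slip at up to 60 mm/s.
- disc (a joint): turning of the brass disc in rad, friction-damped: it grows when the top of the rim moves forward (stand's +x), 32 mm of rim per rad, and stays where it is left. It starts at 0.3 to 1.6 and comes against its stop at 6.0 (a pin on its -y face meets a lug). It must not be turned backwards.
- file: flat steel file screwed under a wooden holder, 0.13 to 0.21 kg. Origin: centre of the flat underside, which is the filing face; x along the file's length, z up. Blade 130 x 28 x 6 mm (x, y, z), holder 104 x 22 mm from 6 to 16 mm high, then in the middle an upright square grip post 24 x 24 mm from 16 to 61 mm high, edges rounded. Lies flat on the trivet, along it. Either end may lead.
- trivet: slotted cream trivet, fixed, the file's rest; 73 x 180 x 32 mm (x, y, z), flat top at 32 mm. Origin: centre of its underside; its long way is its y axis.
- eraser: white eraser in a blue sleeve, 20 x 43 x 12 mm, loose bystander on the table; origin: centre of its underside
- date_stamp: black block stamp, 52 x 88 x 46 mm, loose bystander further back; origin: centre of its underside
- seal_stamp: black round stamp with a loop handle, 46 x 46 x 79 mm, loose bystander further back; origin: centre of its underside
- lead_box: flat black box, 50 x 74 x 16 mm, loose bystander to the left; origin: centre of its underside

How it is judged:
By the outcome, as a careful person would: the job done as asked, in the order asked, and still so for the second after the job is handed in, with the robot touching nothing.
It also fails if it takes over 72 s, if anything falls off the work surface, if the arm or the gripper's body presses on something with over 40 N, if the wrist force passes 120 N, or if a joint passes its speed limit or range.

### The arm

A 7-joint arm with a two-finger parallel gripper is mounted at the origin on a cart in front of the work surface, level with it; the furniture and walls round the work are solid. World frame = base frame: x ahead of the robot, y to its left, z up, the work surface at z = 0. Lengths are in m, angles in rad, forces in N, time in s.
With the tool pointing down it reaches from about 0.35 to 0.9 m from the base axis. Payload 19.9 kg.
Tool frame: the origin (TCP) lies on the centre line of the jaws, within the pads' length; the fingertips stand manip.finger_overhang ahead of it and the grasp point (between the pads) lies 5 mm behind it (manip.finger_overhang is the distance from the TCP to the fingertips, in m); x points along the fingers, y is the direction in which the jaws open and shut, and the axes are right-handed (so a half turn about x gives the same grasp; the last joint's range is limited). The gripper opens to 85 mm and grips with 20 to 120 N. Pads are 22 mm wide; open, the fingers measure 114 mm over their backs; the gripper's body (76 mm by 85 mm) begins 54 mm behind the grasp point. The pads swing forward as they close: fully open they stand 13 mm farther back than shut.
Start: joints at [1.109, 0.417, -0.01, 1.614, 0.005, 1.111, -0.053], TCP at [0.255, -0.57, 0.245] pointing down, gripper open.
Joint ranges: [-2.81, 2.81], [-0.39, 2.02], [-1.27, 1.25], [0.06, 2.57], [-1.19, 4.33], [0.19, 2], [-2.82, 2.82]. Speed limits (rad/s): [1.89, 1.89, 2.39, 2.39, 3.01, 3.01, 3.01].

### API

Orientations are given as a unit quaternion [w, x, y, z].
In Python, from cell import sense, viewer, workorder, finder, manip gives the robot as it stands.
- The arm moves only by the tool play_rows, never from a script. Its argument "commands" is a list of rows, each an object of numbers: "tx", "ty", "tz": the shift along the tool's x, y, z in m; "roll": the turn about the tool's x in degrees. A call has 1 to 20 rows; each row shifts and turns the pose as measured when the row begins, along the tool's axes as they then stand; what a row does not reach is not made up. A row lasts 1/12 s, in which the tool goes at most 41.7 mm and 7.16 degrees, less where a joint would pass 70% of its speed; a pose out of reach is approached as far as the arm can. A call with a gripper value outside its range is refused whole. "jaw" is the finger opening in m, from 0 to 0.0854, set as the call begins (left out, the last holds). The fingers move at their own pace and stop on an object; "force" is the grip in N (left out, the last holds). Time passes only in rows, so rows that do not move let the fingers close. It gives the time, the measured TCP pose, the force and the opening at its end, in the units of the state.
- sense(): the state, without advancing time (a new reading comes with each control period).
- viewer.camera(name): name is "scene" or "side" or "wrist"; returns a dict with "image" (420x560x3 uint8, blue, green, red), "fov_y" (degrees; the focal length in pixels is half the picture's height over the tangent of half this angle, whatever the lens; pixels are square), "cx", "cy" (the principal point, pixels), "k1" (the pictures are not rectified: a ray, as slopes to the right and down, at radius r is drawn at 1 + k1 r^2 times it, then the intrinsics apply), "R" (3x3) and "t" (3): a world point X has camera coordinates R X + t. Camera axes: x right, y down, z forward; pixel columns grow to the right and rows downward; lengths in m; the calibration is good to about 2 mm. A picture is of the moment at which its call begins. There is no depth.
- workorder.hand_in(): hands the job in, once; it reports no verdict.
Trained networks look in the newest picture that a camera, given by its name, has taken for a name from the list of things; names that differ only in an ending like _2 or _b are one class to them, and where a whole thing is asked for, a point or a joint stands for the part that bears it (a point fixed in the world has none). Each returns a list of dicts, best first, with "p" (0 to 1); they miss things now and then, are a little off and sometimes report something else, mostly with a low value. They report only what shows in the picture. A call takes as long as a camera call.
- finder.search_frame(camera, query): "bbox" ([left, top, width, height] in pixels, round what is visible of it).
The state is a dict: "t": time; "q": joint angles; "joint_vel": joint speeds; "joint_torque": joint torques, N m; "tcp_pos": TCP position; "ee_rot": TCP orientation; "wrist_force": force on the tool from outside, world axes, zero at the start; "ft_torque": the same for the moment, N m; "gripper_width": opening from 0.0 (shut) to 1.0 (fully open).
Only numpy, scipy, OpenCV 4.12 (cv2) and the standard library are available. Lean on these libraries where they do the work, as an engineer would, in place of code of your own. Each camera call takes 0.05 s, during which the arm holds its last target.

## Working session

There is one attempt and no reset: what is moved stays moved. The work goes in short steps, Python scripts to look and compute and a tool call to move; the robot and the scene stay as the last step left them, time stands still between calls to the robot, and variables do not carry over. Pictures are saved under pics/ and viewed, and the job is handed in when it is done.

Besides the shell and the picture viewer there is one more tool, called after "Emit:" as name(argument=value, ...), one argument or row to a line, values as JSON. play_rows: Moves the arm, as the interface text tells. Its arguments: {"type":"object","properties":{"commands":{"type":"array"},"jaw":{"type":"number"},"force":{"type":"number"}},"required":["commands"]}

```bash
ls; mkdir -p pics; cat > h.py <<'E'
import numpy as np, cv2, json
from cell import sense, viewer, workorder, finder, manip
E
python3 - <<'E'
from h import *
s=sense(); print({k:np.round(v,4).tolist() for k,v in s.items()}); print(manip.finger_overhang)
for n in ["scene","side","wrist"]:
    c=viewer.camera(n); cv2.imwrite(f"pics/{n}0.png",c["image"]); print(n,c["fov_y"],c["cx"],c["cy"],c["k1"],np.round(c["R"],3).tolist(),np.round(c["t"],3).tolist())
    for q in ["stand","disc","file","trivet","eraser","date_stamp","seal_stamp","lead_box"]:
        print(q,[(np.round(d["bbox"]).tolist(),round(d["p"],2)) for d in finder.search_frame(n,q)[:2]])
E
```

```text
pics
{'t': 0.0, 'q': [1.1085, 0.418, -0.0103, 1.6142, 0.0047, 1.1107, -0.053], 'joint_vel': [-0.0009, 0.0001, 0.001, -0.0022, 0.0023, 0.0003, 0.0014], 'joint_torque': [-0.0022, -86.4476, 0.6774, -43.4915, 0.019, 0.0073, 0.0001], 'tcp_pos': [0.2552, -0.5702, 0.2446], 'ee_rot': [-0.1472, -0.6914, -0.1481, 0.6916], 'wrist_force': [0.2023, -0.1533, -0.764], 'ft_torque': [0.0193, 0.0184, 0.017], 'gripper_width': 1.0039}
0.014
scene 48.44724174277779 274.39963589383854 213.59165364914804 0.012444862238254967 [[-0.516, -0.856, 0.016], [-0.427, 0.241, -0.871], [0.742, -0.457, -0.49]] [0.417, 0.266, 0.7]
stand [([217.0, 235.0, 51.0, 54.0], 0.91)]
disc [([239.0, 235.0, 13.0, 30.0], 0.72)]
file [([326.0, 196.0, 43.0, 38.0], 0.71)]
trivet [([236.0, 232.0, 15.0, 34.0], 0.68), ([312.0, 200.0, 68.0, 45.0], 0.59)]
eraser [([301.0, 248.0, 21.0, 9.0], 0.46)]
date_stamp [([280.0, 180.0, 37.0, 18.0], 0.6)]
seal_stamp [([327.0, 159.0, 17.0, 35.0], 0.72)]
lead_box [([162.0, 301.0, 50.0, 44.0], 0.69)]
side 47.48412274752823 285.0765709896321 209.0323382791085 -0.010853746905739882 [[-0.874, -0.485, 0.025], [-0.226, 0.359, -0.906], [0.43, -0.798, -0.423]] [0.563, 0.149, 1.201]
stand [([266.0, 229.0, 43.0, 44.0], 0.71)]
disc [([283.0, 231.0, 19.0, 27.0], 0.89)]
file [([309.0, 188.0, 39.0, 28.0], 0.7)]
trivet [([293.0, 198.0, 63.0, 29.0], 0.96)]
eraser [([307.0, 191.0, 38.0, 22.0], 0.53)]
date_stamp [([252.0, 188.0, 22.0, 21.0], 0.78)]
seal_stamp [([280.0, 172.0, 13.0, 22.0], 0.66)]
lead_box [([282.0, 290.0, 25.0, 28.0], 0.62)]
wrist 63.05440457526852 276.4548249408077 204.518201778622 -0.08332302508331355 [[0.408, -0.913, 0.001], [-0.876, -0.391, 0.283], [-0.258, -0.117, -0.959]] [-0.624, -0.037, 0.379]
stand []
disc []
file []
trivet []
eraser []
date_stamp []
seal_stamp []
lead_box []
```

```bash
python3 - <<'E'
import cv2
a=cv2.imread("pics/scene0.png");b=cv2.imread("pics/side0.png")
cv2.imwrite("pics/s1.png",cv2.resize(a[140:360,140:410],None,fx=2.7,fy=2.7,interpolation=cv2.INTER_CUBIC))
cv2.imwrite("pics/s2.png",cv2.resize(b[150:330,220:400],None,fx=3.3,fy=3.3,interpolation=cv2.INTER_CUBIC))
E
```

```text
(no output)
```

View pics/s1.png

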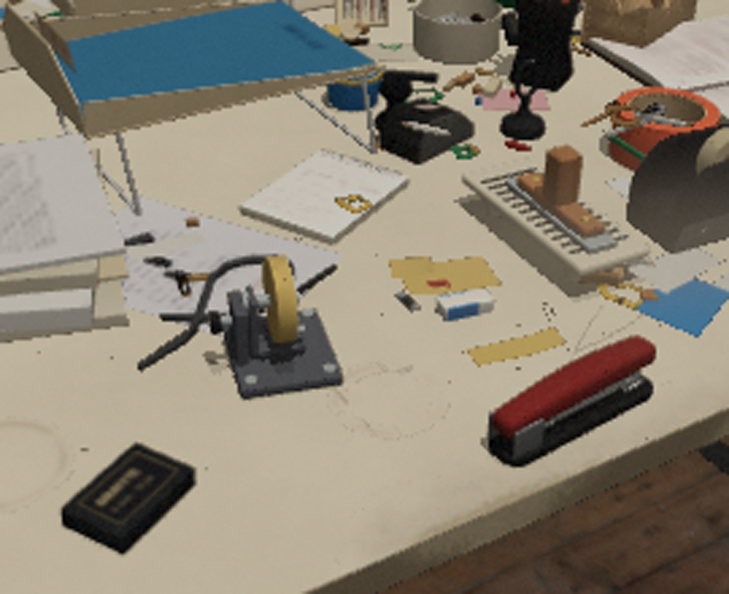

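View pics/s2.png

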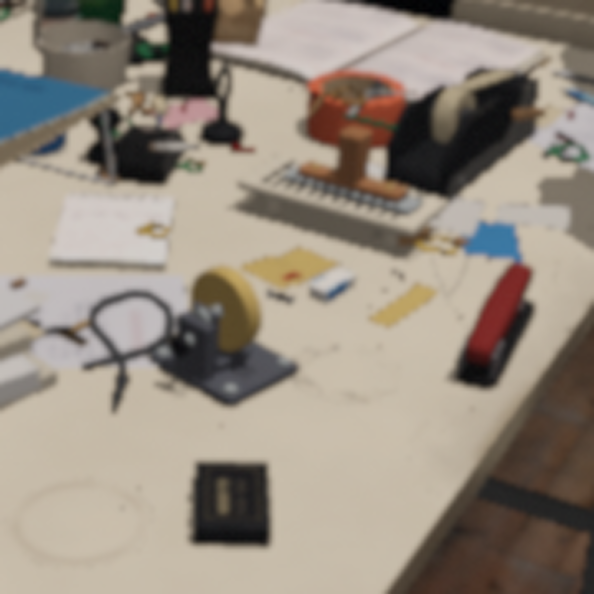

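View pics/wrist0.png

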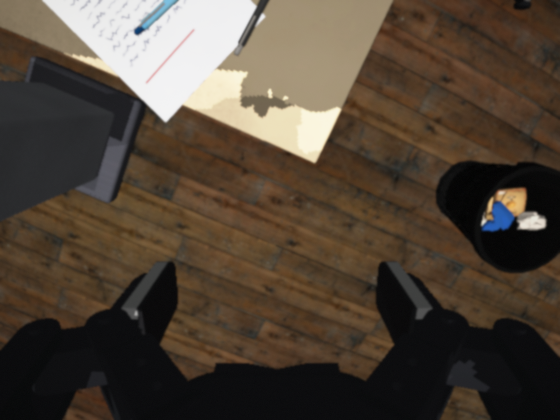

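```bash
cat >> h.py <<'E'
from scipy.optimize import least_squares
def K(c):
    f=210/np.tan(np.radians(c["fov_y"]/2)); return np.array([[f,0,c["cx"]],[0,f,c["cy"]],[0,0,1]])
def proj(c,X):
    X=np.atleast_2d(np.asarray(X,float))
    return cv2.projectPoints(X,cv2.Rodrigues(np.array(c["R"]))[0],np.array(c["t"],float),K(c),np.array([c["k1"],0,0,0.]))[0].reshape(-1,2)
def ray(c,p):
    R=np.array(c["R"]);t=np.array(c["t"])
    u=cv2.undistortPoints(np.array([[p]],float),K(c),np.array([c["k1"],0,0,0.])).ravel()
    d=R.T@np.array([u[0],u[1],1]); return -R.T@t,d/np.linalg.norm(d)
def onz(c,p,z):
    o,d=ray(c,p); return o+d*(z-o[2])/d[2]
def tri(obs):
    A=0;b=0;rs=[ray(c,p) for c,p in obs]
    for o,d in rs:
        P=np.eye(3)-np.outer(d,d);A=A+P;b=b+P@o
    X=np.linalg.solve(A,b); return X,[float(np.linalg.norm(np.cross(X-o,d))) for o,d in rs]
E
python3 - <<'E'
from h import *
a=viewer.camera("scene");b=viewer.camera("side")
print(-np.array(a["R"]).T@a["t"],-np.array(b["R"]).T@b["t"])
S=lambda x,y:(140+x/2.7,140+y/2.7); D=lambda x,y:(220+x/3.3,150+y/3.3)
for n,p,q in [("grip top",S(563,150),D(355,130)),("triv L",S(462,178),D(238,183)),("triv F",S(573,272),D(405,235)),("base F",S(242,397),D(230,402)),("base R",S(342,380),D(297,368)),("disctop",S(278,258),D(222,270))]:
    X,e=tri([(a,p),(b,q)]);print(n,X.round(4),np.round(e,4))
for n,c,ps in [("scene",a,{"eraser":S(465,305),"lead":S(128,500)}),("side",b,{"eraser":D(332,285),"lead":D(232,505)})]:
    for k,p in ps.items(): print(n,k,onz(c,p,0.012))
E
```

```text
[-0.19061577  0.6126649   0.56848536] [0.00931322 1.17729267 0.62868942]
grip top [ 0.5123 -0.0131  0.0957] [0.0011 0.0011]
triv L [0.6129 0.0135 0.0295] [0.0007 0.0007]
triv F [0.4435 0.0241 0.0263] [0.0013 0.0013]
base F [0.4587 0.3106 0.0057] [0.0006 0.0006]
base R [0.4399 0.2393 0.0047] [0.0005 0.0005]
disctop [0.4959 0.2607 0.084 ] [0.0015 0.0015]
scene eraser [0.46682136 0.11183382 0.012     ]
scene lead [0.39367984 0.42214338 0.012     ]
side eraser [0.46778648 0.11785913 0.012     ]
side lead [0.39469663 0.42659382 0.012     ]
```

```bash
python3 - <<'E'
from h import *
from scipy.spatial.transform import Rotation as Ro
s=sense(); w=s["ee_rot"]; R=Ro.from_quat([w[1],w[2],w[3],w[0]]).as_matrix(); print(R.round(3), manip.__dict__.keys() if hasattr(manip,'__dict__') else 0)
E
```

```text
[[-0.     0.409 -0.913]
 [ 0.    -0.913 -0.409]
 [-1.    -0.     0.   ]] dict_keys([])
```

View pics/scene0.png

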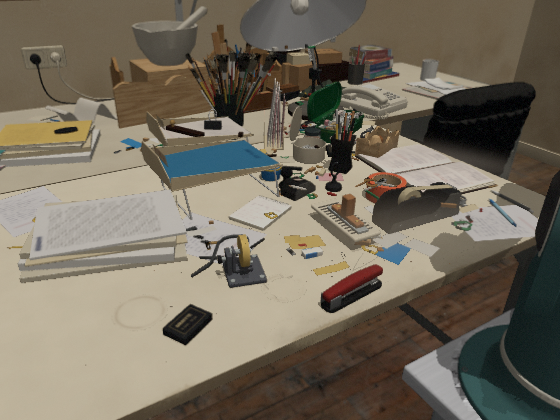

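View pics/side0.png

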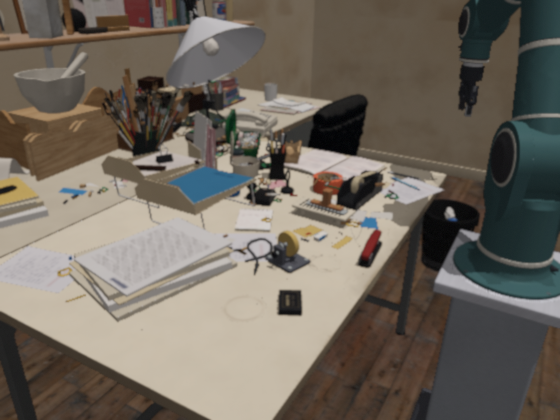

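Emit:
play_rows(
  commands=[
    {"ty":-0.025,"tz":-0.0275,"tx":-0.004},
    {"ty":-0.025,"tz":-0.0275,"tx":-0.004},
    {"ty":-0.025,"tz":-0.0275,"tx":-0.004},
    {"ty":-0.025,"tz":-0.0275,"tx":-0.004},
    {"ty":-0.025,"tz":-0.0275,"tx":-0.004},
    {"ty":-0.025,"tz":-0.0275,"tx":-0.004},
    {"ty":-0.025,"tz":-0.0275,"tx":-0.004},
    {"ty":-0.025,"tz":-0.0275},
    {"ty":-0.025,"tz":-0.0275},
    {"ty":-0.025,"tz":-0.0275},
    {"ty":-0.025,"tz":-0.0275},
    {"ty":-0.025,"tz":-0.0275},
    {"ty":-0.025,"tz":-0.0275},
    {"ty":-0.025,"tz":-0.0275},
    {"ty":-0.025,"tz":-0.0275},
    {"ty":-0.025,"tz":-0.0275},
    {"roll":-7},
    {"roll":-7},
    {"roll":-7},
    {"roll":-7},
  ],
)

```text
$.commands[0]: bad value
```

Emit:
play_rows(
  commands=[
    {"roll":-7},
    {"roll":-7},
    {"roll":-7},
    {"roll":-7},
    {"roll":-6},
    {"roll":0},
  ],
)

```text
$.commands[0]: bad value
```

```bash
cat >> h.py <<'E'
import pickle
from scipy.spatial.transform import Rotation as Ro
def Rt(s):
    w=s["ee_rot"]; return Ro.from_quat([w[1],w[2],w[3],w[0]]).as_matrix()
def st():
    s=sense();R=Rt(s);print("t %.2f"%s["t"],"tcp",np.round(s["tcp_pos"],4),"yaw_y %.2f"%np.degrees(np.arctan2(R[1,1],R[0,1])),"tiltx",R[:,0].round(4),"F",np.round(s["wrist_force"],2),"M",np.round(s["ft_torque"],2),"g %.3f"%s["gripper_width"],"q7 %.2f"%s["q"][6]);return s
def snap(n,name):
    c=viewer.camera(n);cv2.imwrite(f"pics/{name}.png",c["image"]);pickle.dump(c,open(f"pics/{name}.pkl","wb"));return c
def load(name): return pickle.load(open(f"pics/{name}.pkl","rb"))
E
python3 - <<'E'
from h import *
st(); snap("wrist","w1")
for q in ["file","trivet","eraser","stand","disc","seal_stamp","date_stamp"]:
        print(q,[(np.round(d["bbox"]).tolist(),round(d["p"],2)) for d in finder.search_frame("wrist",q)[:2]])
E
```

```text
t 1.45 tcp [ 0.2553 -0.5705  0.2453] yaw_y -65.89 tiltx [-1.e-04  1.e-04 -1.e+00] F [0.19 0.09 0.13] M [-0.01  0.02  0.  ] g 0.998 q7 -0.05
file []
trivet []
eraser []
stand []
disc []
seal_stamp []
date_stamp []
```

View pics/w1.png

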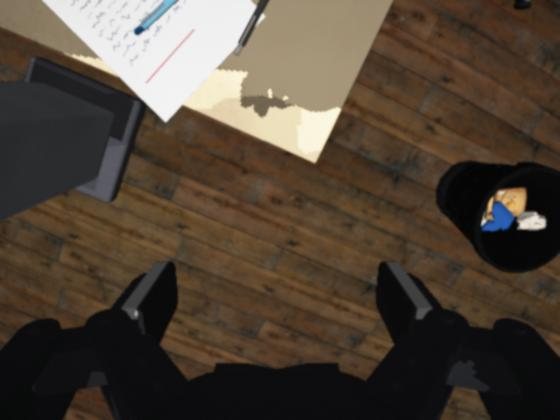

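Emit:
play_rows(
  commands=[
    {"tx":-0.004,"ty":-0.025,"tz":-0.0275,"roll":0},
    {"tx":-0.004,"ty":-0.025,"tz":-0.0275,"roll":0},
    {"tx":-0.004,"ty":-0.025,"tz":-0.0275,"roll":0},
    {"tx":-0.004,"ty":-0.025,"tz":-0.0275,"roll":0},
    {"tx":-0.004,"ty":-0.025,"tz":-0.0275,"roll":0},
    {"tx":-0.004,"ty":-0.025,"tz":-0.0275,"roll":0},
    {"tx":-0.004,"ty":-0.025,"tz":-0.0275,"roll":0},
    {"tx":0,"ty":-0.025,"tz":-0.0275,"roll":0},
    {"tx":0,"ty":-0.025,"tz":-0.0275,"roll":0},
    {"tx":0,"ty":-0.025,"tz":-0.0275,"roll":0},
    {"tx":0,"ty":-0.025,"tz":-0.0275,"roll":0},
    {"tx":0,"ty":-0.025,"tz":-0.0275,"roll":0},
    {"tx":0,"ty":-0.025,"tz":-0.0275,"roll":0},
    {"tx":0,"ty":-0.025,"tz":-0.0275,"roll":0},
    {"tx":0,"ty":-0.025,"tz":-0.0275,"roll":0},
    {"tx":0,"ty":-0.025,"tz":-0.0275,"roll":0},
    {"tx":0,"ty":0,"tz":0,"roll":-7},
    {"tx":0,"ty":0,"tz":0,"roll":-7},
    {"tx":0,"ty":0,"tz":0,"roll":-7},
    {"tx":0,"ty":0,"tz":0,"roll":-7},
  ],
)

```text
t: 3.52
tcp_pos: [0.5024, 0.0026, 0.275]
ee_rot: [0.311, 0.637, 0.307, -0.635]
wrist_force: [-0.6, -0.7, 0.1]
gripper_width: 0.999
```

Emit:
play_rows(
  commands=[
    {"tx":0,"ty":0,"tz":0,"roll":-7},
    {"tx":0,"ty":0,"tz":0,"roll":-7},
    {"tx":0,"ty":0,"tz":0,"roll":-7},
    {"tx":0,"ty":0,"tz":0,"roll":-7},
    {"tx":0,"ty":0,"tz":0,"roll":-7},
    {"tx":0,"ty":0,"tz":0,"roll":0},
  ],
)

```text
t: 4.02
tcp_pos: [0.5024, 0.0031, 0.2755]
ee_rot: [0.494, 0.509, 0.489, -0.508]
wrist_force: [-0.3, 0.1, 0.5]
gripper_width: 0.998
```

```bash
python3 - <<'E'
from h import *
st(); snap("wrist","w1")
for q in ["file","trivet"]:
        print(q,[(np.round(d["bbox"]).tolist(),round(d["p"],2)) for d in finder.search_frame("wrist",q)[:2]])
E
```

```text
t 4.02 tcp [0.5024 0.0031 0.2755] yaw_y -1.98 tiltx [ 0.0065 -0.0035 -1.    ] F [-0.34  0.11  0.54] M [ 0.01 -0.01 -0.04] g 0.998 q7 -0.22
file [([228.0, 173.0, 117.0, 42.0], 0.77)]
trivet [([218.0, 155.0, 161.0, 64.0], 0.79)]
```

View pics/w1.png

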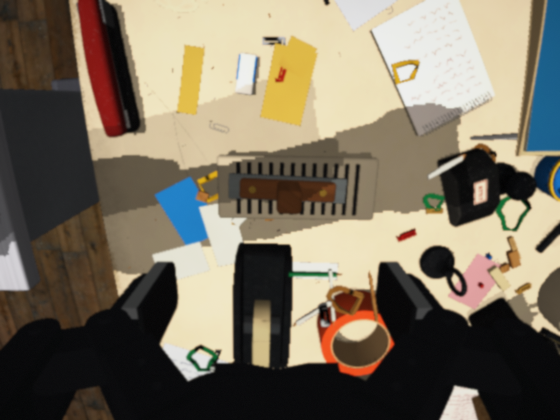

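```bash
python3 - <<'E'
import cv2
a=cv2.imread("pics/w1.png")
cv2.imwrite("pics/w1c.png",cv2.resize(a[140:260,200:400],None,fx=4,fy=4,interpolation=cv2.INTER_CUBIC))
E
```

```text
(no output)
```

View pics/w1c.png

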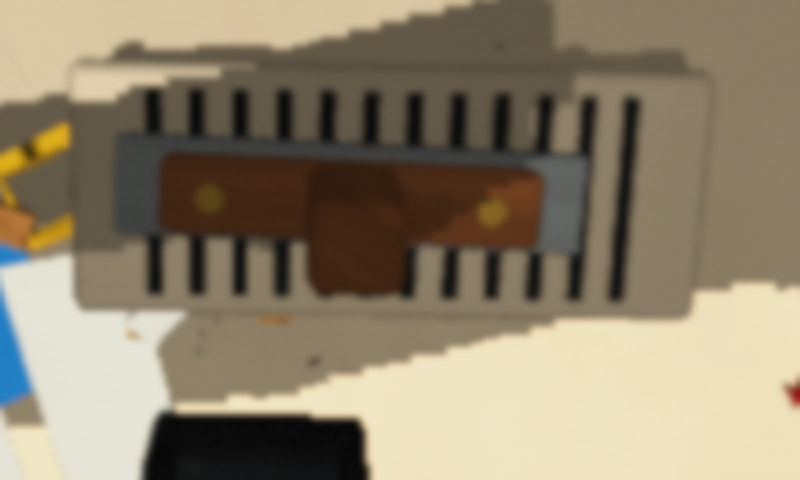

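```bash
python3 - <<'E'
from h import *
c=load("w1"); W=lambda x,y:(200+x/4,140+y/4)
def fit(corn,pts):
    # 2D rigid fit
    P=np.array(pts);C=np.array(corn);pc=P.mean(0)-0;cc=C.mean(0)
    H=(C-cc).T@(P-pc);a=np.arctan2(H[0,1]-H[1,0],H[0,0]+H[1,1]);R=np.array([[np.cos(a),-np.sin(a)],[np.sin(a),np.cos(a)]])
    t=pc-R@cc;return t.round(4),np.degrees(a).round(2),((C@R.T+t)-P).round(4).tolist()
for nm,z,corn,px in [("trivet",.032,[(-.09,.0365),(.09,.0365),(.09,-.0365),(-.09,-.0365)],[(74,62),(712,72),(692,318),(78,310)]),
  ("blade",.038,[(-.065,.014),(.065,.014),(.065,-.014),(-.065,-.014)],[(118,133),(588,156),(582,253),(114,234)]),
  ("holder",.048,[(-.052,.011),(.052,.011),(.052,-.011),(-.052,-.011)],[(163,152),(543,172),(540,248),(160,234)]),
  ("post",.093,[(-.012,.012),(.012,.012),(.012,-.012),(-.012,-.012)],[(308,198),(408,200),(406,296),(306,292)])]:
    print(nm,*fit(corn,[onz(c,W(*p),z)[:2] for p in px]))
# triangulate grip top with scene & side
a=viewer.camera("scene");pickle.dump(a,open("pics/scA.pkl","wb"))
print(tri([(c,W(357,247)),(load("scA"),(348.5,195.6))]))
E
```

```text
trivet [ 0.5269 -0.0171] -2.91 [[-0.0022, 0.0008], [0.0024, 0.0005], [0.0011, -0.0007], [-0.0012, -0.0007]]
blade [ 0.5157 -0.0155] -4.71 [[-0.0005, -0.0003], [0.0007, 0.0001], [-0.0006, -0.0], [0.0004, 0.0003]]
holder [ 0.5155 -0.015 ] -4.68 [[-0.001, -0.0003], [0.0014, 0.0003], [0.0001, -0.0004], [-0.0005, 0.0003]]
post [ 0.5148 -0.0145] -3.23 [[-0.0001, 0.0003], [0.0004, 0.0003], [-0.0001, 0.0], [-0.0002, -0.0005]]
(array([ 0.51439479, -0.01412749,  0.09558795]), [0.00047864201110562303, 0.00047864201110550073])
```

Emit:
play_rows(
  commands=[
    {"tx":0.02,"ty":0.006,"tz":0.0085,"roll":2.6},
    {"tx":0.035,"ty":0.006,"tz":0.0085,"roll":0},
    {"tx":0.035,"ty":0,"tz":0,"roll":0},
    {"tx":0.035,"ty":0,"tz":0,"roll":0},
    {"tx":0.035,"ty":0,"tz":0,"roll":0},
    {"tx":0.01,"ty":0,"tz":0,"roll":0},
    {"tx":0,"ty":0,"tz":0,"roll":0},
  ],
)

```text
t: 4.8
tcp_pos: [0.5175, -0.016, 0.1019]
ee_rot: [0.475, 0.53, 0.466, -0.525]
wrist_force: [0.8, 0.8, 0.2]
gripper_width: 0.997
```

```bash
python3 - <<'E'
from h import *
st(); snap("wrist","w2")
E
```

```text
t 4.80 tcp [ 0.5175 -0.016   0.1019] yaw_y -6.53 tiltx [ 0.0135 -0.0052 -0.9999] F [0.77 0.8  0.24] M [0.01 0.02 0.  ] g 0.997 q7 -0.42
```

View pics/w2.png

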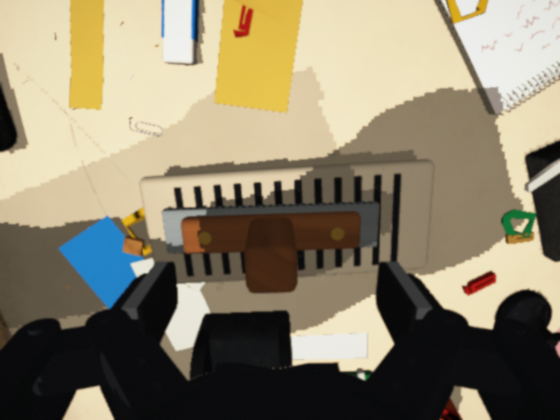

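Emit:
play_rows(
  commands=[
    {"tx":0.008,"ty":-0.0015,"tz":-0.0005,"roll":-1.5},
    {"tx":0.01,"ty":-0.0015,"tz":0,"roll":0},
    {"tx":0.01,"ty":0,"tz":0,"roll":0},
    {"tx":0.006,"ty":0,"tz":0,"roll":0},
    {"tx":0,"ty":0,"tz":0,"roll":0},
  ],
)

```text
t: 5.27
tcp_pos: [0.5187, -0.0155, 0.0719]
ee_rot: [0.485, 0.526, 0.47, -0.517]
wrist_force: [0.2, 0.8, -0.4]
gripper_width: 0.999
```

```bash
python3 - <<'E'
from h import *
st(); c=snap("wrist","w3"); print(proj(c,[[.5148,-.0145,.093],[.5155,-.015,.048]]))
E
```

```text
t 5.27 tcp [ 0.5187 -0.0155  0.0719] yaw_y -4.98 tiltx [ 0.0231 -0.0069 -0.9997] F [ 0.24  0.76 -0.36] M [-0.02 -0.01  0.05] g 0.999 q7 -0.44
[[269.00938264 311.13848522]
 [270.11386843 258.38727233]]
```

View pics/w3.png

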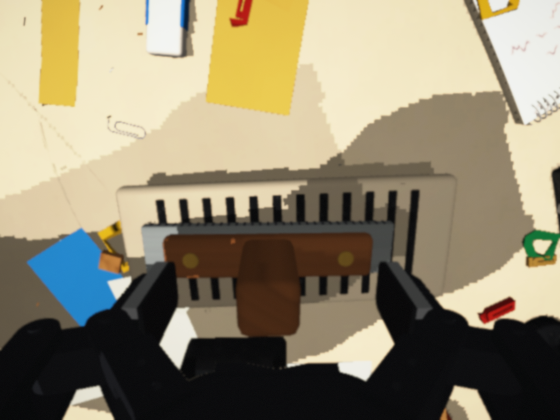

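Emit:
play_rows(
  commands=[
    {"tx":0,"ty":0,"tz":0,"roll":0},
    {"tx":0,"ty":0,"tz":0,"roll":0},
    {"tx":0,"ty":0,"tz":0,"roll":0},
    {"tx":0,"ty":0,"tz":0,"roll":0},
  ],
)

```text
t: 5.65
tcp_pos: [0.5196, -0.0154, 0.0735]
ee_rot: [0.485, 0.526, 0.47, -0.517]
wrist_force: [0.4, 0.0, 1.0]
gripper_width: 1.002
```

```bash
python3 - <<'E'
from h import *
s=st(); print(np.round(s["q"],4))
E
```

```text
t 5.65 tcp [ 0.5196 -0.0154  0.0735] yaw_y -5.00 tiltx [ 0.0248 -0.0071 -0.9997] F [0.38 0.02 1.04] M [0.06 0.04 0.02] g 1.002 q7 -0.44
[ 0.3472  0.5043 -0.4646  2.0072  0.3639  0.6841 -0.4351]
```

Emit:
play_rows(
  commands=[
    {"tx":-0.02,"ty":-0.002,"tz":0,"roll":0},
    {"tx":-0.02,"ty":-0.002,"tz":0,"roll":0},
    {"tx":0,"ty":0,"tz":0,"roll":0},
  ],
)

```text
t: 5.9
tcp_pos: [0.5141, -0.0145, 0.1144]
ee_rot: [0.485, 0.526, 0.47, -0.517]
wrist_force: [1.2, 0.3, 0.9]
gripper_width: 1.002
```

```bash
python3 - <<'E'
from h import *
s=st(); print(np.round(s["q"],4))
E
```

```text
t 5.90 tcp [ 0.5141 -0.0145  0.1144] yaw_y -4.99 tiltx [ 0.0233 -0.0066 -0.9997] F [1.22 0.32 0.9 ] M [ 0.01 -0.05 -0.01] g 1.002 q7 -0.39
[ 0.3825  0.4309 -0.5039  1.9992  0.3094  0.7607 -0.3918]
```

Emit:
play_rows(
  commands=[
    {"tx":0,"ty":0.02,"tz":0,"roll":0},
    {"tx":0,"ty":0.02,"tz":0,"roll":0},
    {"tx":0,"ty":0,"tz":0,"roll":0},
  ],
)

```text
t: 6.15
tcp_pos: [0.5555, -0.0188, 0.1172]
ee_rot: [0.486, 0.526, 0.469, -0.516]
wrist_force: [-0.2, -0.0, -0.9]
gripper_width: 1.0
```

```bash
python3 - <<'E'
from h import *
s=st(); print(np.round(s["q"],4))
E
```

```text
t 6.15 tcp [ 0.5555 -0.0188  0.1172] yaw_y -5.02 tiltx [ 0.0262 -0.0081 -0.9996] F [-0.19 -0.03 -0.95] M [ 0.01  0.06 -0.04] g 1.000 q7 -0.39
[ 0.3653  0.4878 -0.4899  1.8997  0.3252  0.8047 -0.3863]
```

Emit:
play_rows(
  commands=[
    {"tx":0,"ty":-0.02,"tz":0,"roll":0},
    {"tx":0,"ty":-0.02,"tz":0,"roll":0},
    {"tx":0,"ty":0,"tz":0,"roll":0},
  ],
)

```text
t: 6.4
tcp_pos: [0.515, -0.0149, 0.1152]
ee_rot: [0.486, 0.527, 0.469, -0.516]
wrist_force: [0.5, -0.2, -0.4]
gripper_width: 1.001
```

```bash
python3 - <<'E'
from h import *
s=st(); print(np.round(s["q"],4))
E
```

```text
t 6.40 tcp [ 0.515  -0.0149  0.1152] yaw_y -5.05 tiltx [ 0.0264 -0.0072 -0.9996] F [ 0.49 -0.25 -0.36] M [ 0.01 -0.05  0.08] g 1.001 q7 -0.39
[ 0.3828  0.4295 -0.5036  1.9988  0.31    0.7593 -0.3926]
```

Emit:
play_rows(
  commands=[
    {"tx":-0.008,"ty":0,"tz":0,"roll":0},
    {"tx":-0.008,"ty":0,"tz":0,"roll":0},
    {"tx":-0.008,"ty":0,"tz":0,"roll":0},
    {"tx":-0.008,"ty":0,"tz":0,"roll":0},
  ],
)

```text
t: 6.73
tcp_pos: [0.5137, -0.0147, 0.1491]
ee_rot: [0.485, 0.526, 0.47, -0.517]
wrist_force: [-0.1, 0.5, 1.1]
gripper_width: 0.995
```

```bash
python3 - <<'E'
from h import *
s=st(); print(np.round(s["q"],4))
E
```

```text
t 6.73 tcp [ 0.5137 -0.0147  0.1491] yaw_y -5.04 tiltx [ 0.0249 -0.0071 -0.9997] F [-0.1   0.45  1.1 ] M [0.01 0.   0.06] g 0.995 q7 -0.36
[ 0.4071  0.3759 -0.5283  1.9786  0.2668  0.8278 -0.3564]
```

Emit:
play_rows(
  commands=[
    {"tx":0.038,"ty":0,"tz":0,"roll":0},
  ],
)

```text
t: 6.82
tcp_pos: [0.5194, -0.015, 0.118]
ee_rot: [0.488, 0.529, 0.466, -0.514]
wrist_force: [3.2, -1.4, 1.2]
gripper_width: 0.996
```

```bash
python3 - <<'E'
from h import *
s=st(); print(np.round(s["q"],4))
E
```

```text
t 6.82 tcp [ 0.5194 -0.015   0.118 ] yaw_y -5.07 tiltx [ 0.0365 -0.0084 -0.9993] F [ 3.24 -1.37  1.23] M [-0.05 -0.22  0.04] g 0.996 q7 -0.40
[ 0.3832  0.4274 -0.5049  1.9939  0.3133  0.7567 -0.3951]
```

```bash
python3 - <<'E'
from h import *
viewer.camera("wrist");st();viewer.camera("wrist");st()
E
```

```text
t 6.87 tcp [ 0.5148 -0.0155  0.1082] yaw_y -5.09 tiltx [ 0.0257 -0.0072 -0.9996] F [ -7.97  -0.48 -12.1 ] M [-0.    0.46  0.03] g 1.000 q7 -0.40
t 6.92 tcp [ 0.5136 -0.0153  0.1092] yaw_y -5.07 tiltx [ 0.0216 -0.0068 -0.9997] F [-0.67 -1.61 -0.67] M [0.02 0.07 0.01] g 1.002 q7 -0.40
```

Emit:
play_rows(
  commands=[
    {"tx":-0.038,"ty":0,"tz":0,"roll":0},
    {"tx":0,"ty":0,"tz":0,"roll":0},
  ],
)

```text
t: 7.08
tcp_pos: [0.5122, -0.0143, 0.1488]
ee_rot: [0.483, 0.525, 0.472, -0.518]
wrist_force: [1.9, -0.5, 1.4]
gripper_width: 0.999
```

```bash
python3 - <<'E'
from h import *
st()
E
```

```text
t 7.08 tcp [ 0.5122 -0.0143  0.1488] yaw_y -5.01 tiltx [ 0.017  -0.005  -0.9998] F [ 1.95 -0.49  1.39] M [-0.03 -0.07  0.09] g 0.999 q7 -0.35
```

Emit:
play_rows(
  commands=[
    {"tx":-0.038,"ty":0,"tz":0,"roll":0},
    {"tx":0,"ty":0,"tz":0,"roll":0},
  ],
)

```text
t: 7.25
tcp_pos: [0.5118, -0.0135, 0.1891]
ee_rot: [0.483, 0.525, 0.473, -0.518]
wrist_force: [1.2, -0.0, 1.9]
gripper_width: 1.004
```

```bash
python3 - <<'E'
from h import *
st()
E
```

```text
t 7.25 tcp [ 0.5118 -0.0135  0.1891] yaw_y -4.96 tiltx [ 0.0169 -0.0037 -0.9998] F [ 1.16 -0.01  1.87] M [-0.01 -0.14 -0.05] g 1.004 q7 -0.32
```

Emit:
play_rows(
  commands=[
    {"tx":0.038,"ty":0,"tz":0,"roll":0},
  ],
)

```text
t: 7.33
tcp_pos: [0.5163, -0.0137, 0.158]
ee_rot: [0.486, 0.527, 0.47, -0.515]
wrist_force: [1.8, -1.4, 0.9]
gripper_width: 1.002
```

```bash
python3 - <<'E'
from h import *
for i in range(3):viewer.camera("wrist")
st()
E
```

```text
t 7.48 tcp [ 0.5119 -0.0135  0.1514] yaw_y -4.94 tiltx [ 0.0148 -0.0033 -0.9999] F [-0.17  0.6   0.88] M [ 0.02  0.01 -0.06] g 0.999 q7 -0.35
```

Emit:
play_rows(
  commands=[
    {"tx":-0.038,"ty":0,"tz":0,"roll":0},
    {"tx":0,"ty":0,"tz":0,"roll":0},
  ],
)

```text
t: 7.65
tcp_pos: [0.5109, -0.0124, 0.1923]
ee_rot: [0.482, 0.523, 0.475, -0.518]
wrist_force: [1.0, -0.4, 2.1]
gripper_width: 0.998
```

```bash
python3 - <<'E'
from h import *
st()
E
```

```text
t 7.65 tcp [ 0.5109 -0.0124  0.1923] yaw_y -4.85 tiltx [ 0.0115 -0.0015 -0.9999] F [ 1.01 -0.44  2.14] M [ 0.01 -0.04  0.02] g 0.998 q7 -0.31
```

Emit:
play_rows(
  commands=[
    {"tx":0.04,"ty":0.002,"tz":0.002,"roll":0},
  ],
)

```text
t: 7.73
tcp_pos: [0.5168, -0.0143, 0.1594]
ee_rot: [0.484, 0.526, 0.473, -0.516]
wrist_force: [2.2, -1.7, 0.5]
gripper_width: 1.002
```

```bash
python3 - <<'E'
from h import *
for i in range(3):viewer.camera("wrist")
st()
E
```

```text
t 7.88 tcp [ 0.5124 -0.0145  0.1525] yaw_y -4.84 tiltx [ 8.8e-03 -9.0e-04 -1.0e+00] F [-0.01 -0.62 -0.11] M [ 0.02 -0.02 -0.03] g 1.000 q7 -0.34
```

Emit:
play_rows(
  commands=[
    {"tx":0.04,"ty":0.001,"tz":0,"roll":0},
  ],
)

```text
t: 7.97
tcp_pos: [0.5175, -0.0144, 0.1187]
ee_rot: [0.483, 0.525, 0.474, -0.517]
wrist_force: [2.9, -1.6, 1.1]
gripper_width: 1.0
```

```bash
python3 - <<'E'
from h import *
for i in range(3):viewer.camera("wrist")
st()
E
```

```text
t 8.12 tcp [ 0.513  -0.0143  0.1128] yaw_y -4.81 tiltx [ 5.7e-03 -4.0e-04 -1.0e+00] F [-1.03  0.08  0.99] M [ 0.03 -0.01  0.05] g 0.999 q7 -0.38
```

Emit:
play_rows(
  commands=[
    {"tx":0.038,"ty":0,"tz":0,"roll":0},
  ],
)

```text
t: 8.2
tcp_pos: [0.5174, -0.0142, 0.0812]
ee_rot: [0.482, 0.524, 0.475, -0.517]
wrist_force: [3.2, -0.7, 1.3]
gripper_width: 1.0
```

```bash
python3 - <<'E'
from h import *
for i in range(3):viewer.camera("wrist")
st()
E
```

```text
t 8.35 tcp [ 0.513  -0.0141  0.0759] yaw_y -4.79 tiltx [ 3.9e-03 -2.0e-04 -1.0e+00] F [0.63 0.7  0.62] M [ 0.03 -0.03 -0.  ] g 1.000 q7 -0.42
```

Emit:
play_rows(
  commands=[
    {"tx":0.009,"ty":0.002,"tz":0,"roll":0},
  ],
)

```text
t: 8.43
tcp_pos: [0.5165, -0.0141, 0.0702]
ee_rot: [0.481, 0.522, 0.477, -0.519]
wrist_force: [0.1, 0.5, 0.1]
gripper_width: 0.999
```

```bash
python3 - <<'E'
from h import *
for i in range(2):viewer.camera("side")
c=snap("wrist","w4")
st();print(proj(c,[[.5148,-.0145,.093]]))
E
```

```text
t 8.58 tcp [ 0.5158 -0.0144  0.0683] yaw_y -4.80 tiltx [ 5.5e-03 -6.0e-04 -1.0e+00] F [ 0.19 -0.47 -0.12] M [ 0.01  0.06 -0.04] g 1.003 q7 -0.43
[[275.63607335 318.71763253]]
```

View pics/w4.png

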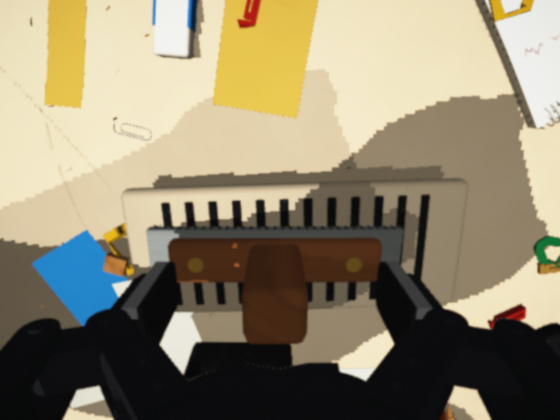

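Emit:
play_rows(
  commands=[
    {"tx":0,"ty":0,"tz":0,"roll":0},
  ],
  jaw=0.0,
  force=90,
)

```text
t: 8.67
tcp_pos: [0.5162, -0.0144, 0.0694]
ee_rot: [0.48, 0.522, 0.477, -0.519]
wrist_force: [0.4, 0.2, -0.7]
gripper_width: 0.886
```

```bash
python3 - <<'E'
from h import *
for i in range(12):
    viewer.camera("side")
    if i%3==2: st()
snap("wrist","w5")
E
```

```text
t 8.82 tcp [ 0.5162 -0.0144  0.0691] yaw_y -4.80 tiltx [ 6.4e-03 -7.0e-04 -1.0e+00] F [ 0.71 -0.25 -0.89] M [ 0.01  0.03 -0.  ] g 0.628 q7 -0.43
t 8.97 tcp [ 0.5159 -0.0144  0.0685] yaw_y -4.80 tiltx [ 5.6e-03 -6.0e-04 -1.0e+00] F [ 0.34 -0.54 -0.13] M [0.01 0.03 0.02] g 0.361 q7 -0.43
t 9.12 tcp [ 0.5159 -0.0144  0.0687] yaw_y -4.80 tiltx [ 5.6e-03 -7.0e-04 -1.0e+00] F [-0.9  -0.58  7.72] M [-0.05  0.74 -0.  ] g 0.270 q7 -0.43
t 9.27 tcp [ 0.5159 -0.0143  0.0686] yaw_y -4.80 tiltx [ 5.6e-03 -7.0e-04 -1.0e+00] F [-2.62 -0.18  7.66] M [0.02 0.71 0.02] g 0.269 q7 -0.43
```

View pics/w5.png

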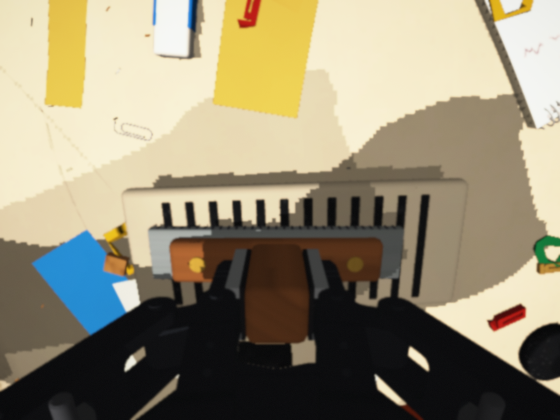

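Emit:
play_rows(
  commands=[
    {"tx":-0.03,"ty":0,"tz":0,"roll":0},
  ],
)

```text
t: 9.4
tcp_pos: [0.5134, -0.0144, 0.0952]
ee_rot: [-0.478, -0.52, -0.479, 0.521]
wrist_force: [-1.3, -0.9, -2.4]
gripper_width: 0.268
```

```bash
python3 - <<'E'
from h import *
for i in range(3):viewer.camera("wrist")
st();snap("wrist","w6")
E
```

```text
t 9.55 tcp [ 0.5166 -0.0144  0.1   ] yaw_y -4.80 tiltx [ 0.0081 -0.001  -1.    ] F [ 0.72 -0.07 -2.11] M [ 0.01 -0.01  0.02] g 0.266 q7 -0.40
```

View pics/w6.png

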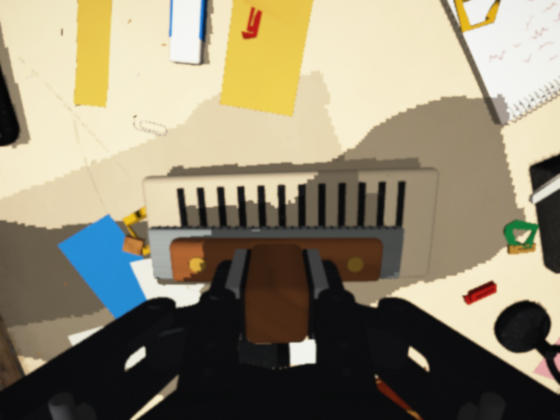

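Emit:
play_rows(
  commands=[
    {"tx":-0.038,"ty":0,"tz":0,"roll":0},
    {"tx":-0.038,"ty":0,"tz":0,"roll":0},
    {"tx":-0.03,"ty":-0.01,"tz":-0.02,"roll":0},
    {"tx":-0.015,"ty":-0.01,"tz":-0.035,"roll":0},
    {"tx":0,"ty":-0.01,"tz":-0.035,"roll":0},
    {"tx":0,"ty":0,"tz":-0.035,"roll":0},
    {"tx":0,"ty":0,"tz":-0.02,"roll":0},
  ],
)

```text
t: 10.18
tcp_pos: [0.4948, 0.132, 0.22]
ee_rot: [-0.475, -0.522, -0.476, 0.524]
wrist_force: [1.0, 0.9, -1.2]
gripper_width: 0.27
```

```bash
python3 - <<'E'
from h import *
for i in range(3):viewer.camera("wrist")
st();snap("wrist","w7");snap("scene","sc7");snap("side","si7")
for n in ["wrist"]:
  for q in ["stand","disc"]: print(q,[(np.round(d["bbox"]).tolist(),round(d["p"],2)) for d in finder.search_frame(n,q)[:2]])
E
```

```text
t 10.33 tcp [0.4947 0.1303 0.219 ] yaw_y -5.38 tiltx [-0.0038 -0.0012 -1.    ] F [ 0.96 -0.47 -2.  ] M [-0.    0.05  0.09] g 0.270 q7 -0.60
stand [([208.0, 1.0, 110.0, 86.0], 0.6)]
disc [([216.0, 2.0, 83.0, 48.0], 0.98)]
```

View pics/w7.png

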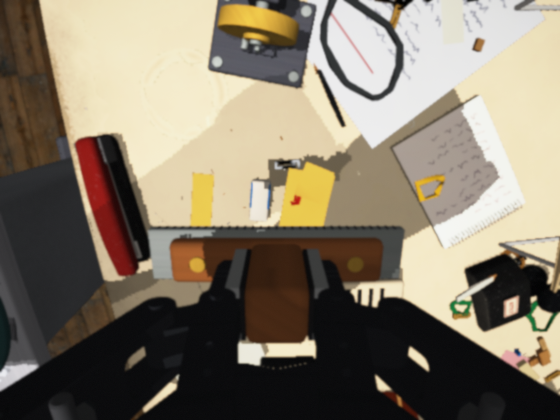

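View pics/sc7.png

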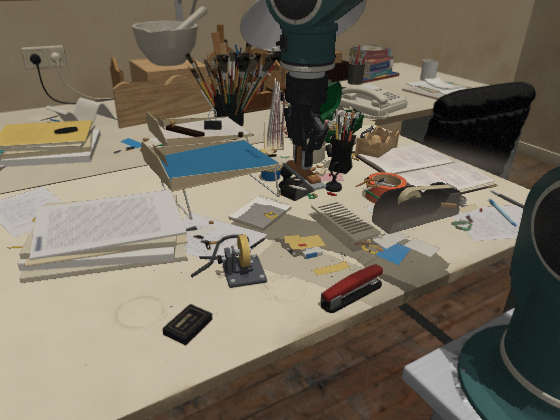

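Emit:
play_rows(
  commands=[
    {"tx":0,"ty":-0.01,"tz":-0.03,"roll":4},
    {"tx":0,"ty":-0.005,"tz":-0.03,"roll":4},
  ],
)

```text
t: 10.75
tcp_pos: [0.4897, 0.1828, 0.2186]
ee_rot: [-0.434, -0.556, -0.433, 0.561]
wrist_force: [0.5, 0.3, -0.2]
gripper_width: 0.268
```

```bash
python3 - <<'E'
from h import *
for i in range(3):viewer.camera("wrist")
st();snap("wrist","w8")
for n in ["wrist"]:
  for q in ["stand","disc"]: print(q,[(np.round(d["bbox"]).tolist(),round(d["p"],2)) for d in finder.search_frame(n,q)[:2]])
a=cv2.imread("pics/w8.png")
cv2.imwrite("pics/w8c.png",cv2.resize(a[30:230,180:380],None,fx=3,fy=3,interpolation=cv2.INTER_CUBIC))
E
```

```text
t 10.90 tcp [0.49   0.1846 0.2186] yaw_y -13.92 tiltx [-0.0037 -0.0036 -1.    ] F [ 0.06 -0.49 -1.46] M [-0.01 -0.01  0.03] g 0.271 q7 -0.86
stand [([213.0, 30.0, 100.0, 108.0], 0.66)]
disc [([216.0, 76.0, 79.0, 40.0], 0.65)]
```

View pics/w8.png

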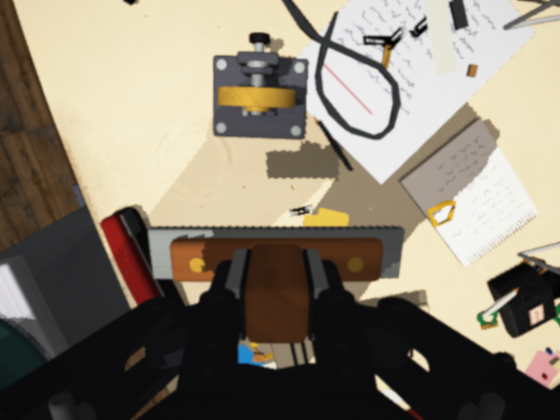

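View pics/w8c.png

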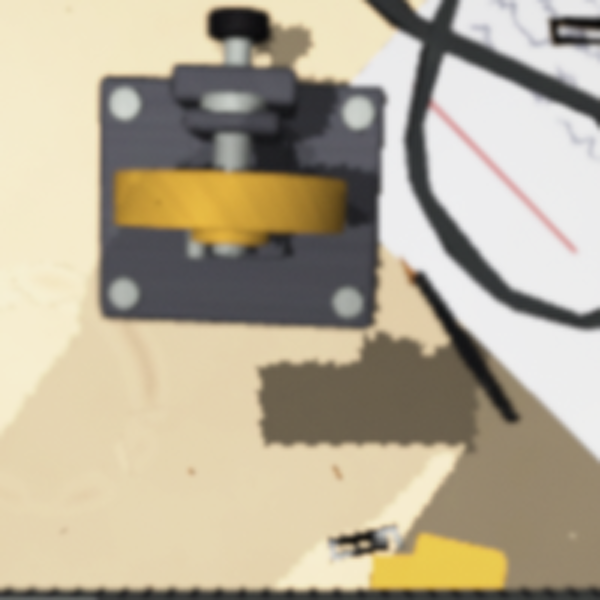

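```bash
cat >> h.py <<'E'
def fit(corn,pts):
    P=np.array(pts);C=np.array(corn);pc=P.mean(0);cc=C.mean(0)
    H=(C-cc).T@(P-pc);a=np.arctan2(H[0,1]-H[1,0],H[0,0]+H[1,1]);R=np.array([[np.cos(a),-np.sin(a)],[np.sin(a),np.cos(a)]])
    t=pc-R@cc;return t.round(4),np.degrees(a).round(2),((C@R.T+t)-P).round(4).tolist()
E
python3 - <<'E'
from h import *
c=load("w8"); W=lambda x,y:(180+x/3,30+y/3)
print(fit([(-.045,.038),(.045,.038),(.045,-.038),(-.045,-.038)],[onz(c,W(*p),.010)[:2] for p in [(101,77),(385,89),(374,326),(101,317)]]))
for z in (.058,.064): print(z,[onz(c,W(*p),z).round(4) for p in [(115,200),(346,206)]])
for z in (.084,.096): print(z,onz(c,W(230,202),z).round(4))
# w7 disc for y triangulation
c7=load("w7")
for z in (.084,.096): print(z,onz(c7,(258,24),z).round(4))
print(tri([(c,W(230,202)),(c7,(258,24))]))
E
```

```text
(array([0.4923, 0.2637]), np.float64(-16.07), [[-0.0007, 0.0013], [0.0016, 0.0012], [0.0, -0.0015], [-0.0009, -0.0009]])
0.058 [array([0.4618, 0.2722, 0.058 ]), array([0.5222, 0.2553, 0.058 ])]
0.064 [array([0.4627, 0.2718, 0.064 ]), array([0.5219, 0.2554, 0.064 ])]
0.084 [0.4933 0.2633 0.084 ]
0.096 [0.4939 0.2629 0.096 ]
0.084 [0.4927 0.2595 0.084 ]
0.096 [0.4931 0.257  0.096 ]
(array([0.49215004, 0.2637953 , 0.06375094]), [9.71375507020062e-05, 9.713755070207813e-05])
```

Emit:
play_rows(
  commands=[
    {"tx":0,"ty":-0.0195,"tz":-0.026,"roll":1},
    {"tx":0,"ty":-0.0195,"tz":-0.026,"roll":0.8},
    {"tx":0.01,"ty":-0.0195,"tz":-0.026,"roll":0},
  ],
  force=110,
)

```text
t: 11.3
tcp_pos: [0.4584, 0.2656, 0.2088]
ee_rot: [-0.423, -0.566, -0.42, 0.569]
wrist_force: [0.1, 0.5, -0.7]
gripper_width: 0.261
```

```bash
cat >> h.py <<'E'
def sd(s):
    R=Rt(s);p=np.array(s["tcp_pos"]);a=np.radians(-15.8);u=np.array([np.cos(a),np.sin(a)]);v=np.array([-np.sin(a),np.cos(a)])
    d=p[:2]-np.array([.4921,.2637]);yaw=np.arctan2(R[1,1],R[0,1])
    ty=np.array([np.cos(yaw),np.sin(yaw)]);tz=np.array([np.sin(yaw),-np.cos(yaw)])
    print("along %.1f lateral %.1f mm z %.1f"%(d@u*1e3,d@v*1e3,p[2]*1e3),"pitch %.4f"%R[2,1],"rollt %.4f"%R[2,2])
E
python3 - <<'E'
from h import *
for i in range(3):viewer.camera("wrist")
sd(st())
E
```

```text
t 11.45 tcp [0.4564 0.267  0.2072] yaw_y -16.38 tiltx [-0.0045 -0.0074 -1.    ] F [ 1.12 -1.06 -2.06] M [ 0.01 -0.02  0.03] g 0.270 q7 -1.10
along -35.2 lateral -6.5 mm z 207.2 pitch -0.0022 rollt 0.0083
```

Emit:
play_rows(
  commands=[
    {"tx":0.03,"ty":-0.005,"tz":-0.0065,"roll":-0.6},
  ],
)

```text
t: 11.53
tcp_pos: [0.4565, 0.2738, 0.1807]
ee_rot: [-0.428, -0.564, -0.424, 0.565]
wrist_force: [3.1, 0.5, -0.1]
gripper_width: 0.27
```

```bash
python3 - <<'E'
from h import *
for i in range(3):viewer.camera("wrist")
sd(st())
E
```

```text
t 11.68 tcp [0.453  0.273  0.1762] yaw_y -15.82 tiltx [-0.0071 -0.0089 -0.9999] F [-0.36 -0.98 -1.32] M [ 0.03 -0.02  0.01] g 0.266 q7 -1.13
along -40.1 lateral -1.7 mm z 176.2 pitch -0.0045 rollt 0.0105
```

Emit:
play_rows(
  commands=[
    {"tx":0.03,"ty":0,"tz":0,"roll":0},
  ],
)

```text
t: 11.77
tcp_pos: [0.4557, 0.2733, 0.1506]
ee_rot: [-0.428, -0.563, -0.425, 0.566]
wrist_force: [2.0, 1.0, 0.1]
gripper_width: 0.271
```

```bash
python3 - <<'E'
from h import *
for i in range(3):viewer.camera("wrist")
sd(st()); snap("wrist","w9")
c=snap("scene","sc9");cv2.imwrite("pics/sc9c.png",cv2.resize(c["image"][150:320,150:350],None,fx=3.5,fy=3.5,interpolation=cv2.INTER_CUBIC))
c=snap("side","si9");cv2.imwrite("pics/si9c.png",cv2.resize(c["image"][180:300,220:360],None,fx=4.5,fy=4.5,interpolation=cv2.INTER_CUBIC))
E
```

```text
t 11.92 tcp [0.4529 0.2713 0.1461] yaw_y -15.90 tiltx [-0.0092 -0.0102 -0.9999] F [-0.63 -0.6  -1.15] M [ 0.06 -0.05 -0.03] g 0.265 q7 -1.16
along -39.8 lateral -3.3 mm z 146.1 pitch -0.0061 rollt 0.0123
```

View pics/w9.png

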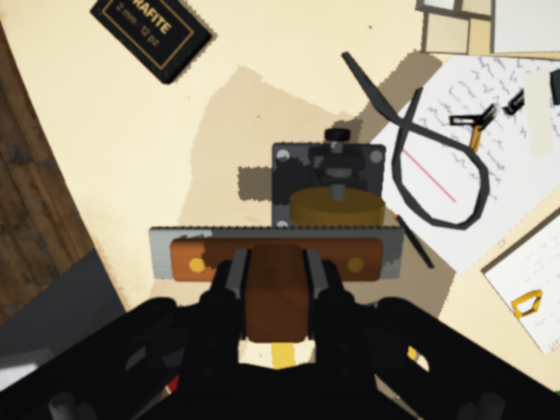

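View pics/sc9c.png

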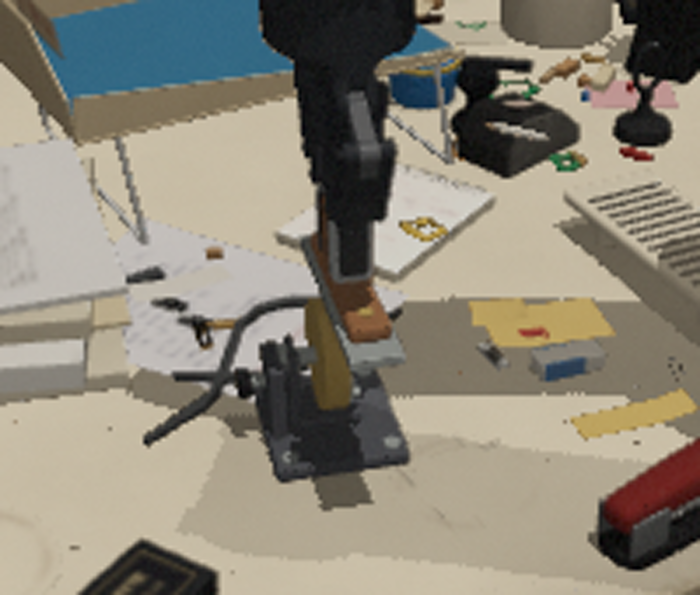

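View pics/si9c.png

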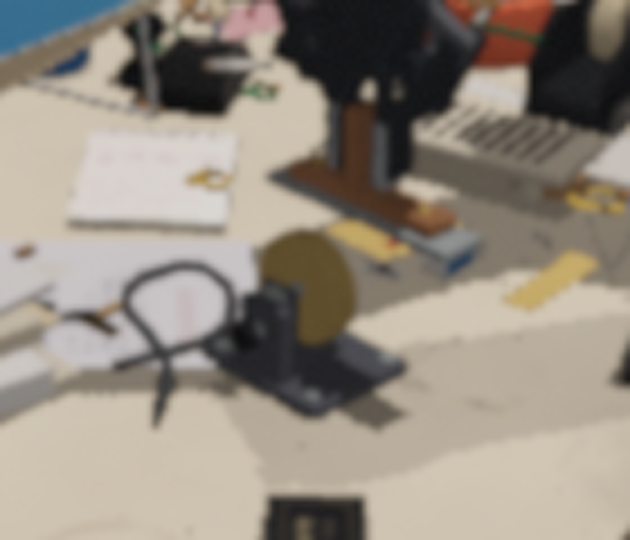

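```bash
python3 - <<'E'
from h import *
s=sense();R=Rt(s);p=np.array(s["tcp_pos"])
def filept(x,y,z): return p+R@np.array([.0366-z,x,-y])
print("blade top wrist", proj(load("w9"),[filept(a,b,.006) for a,b in [(-.065,.014),(.065,.014)]]))
P=proj(load("sc9"),[filept(a,b,.0) for a,b in [(-.065,.014),(-.065,-.014),(.065,.014)]]);print("scene",(P-[150,150])*3.5)
P=proj(load("si9"),[filept(a,b,.0) for a,b in [(-.065,.014),(-.065,-.014),(.065,.014)]]);print("side",(P-[220,180])*4.5)
a=np.radians(-15.8);u=np.array([np.cos(a),np.sin(a),0]);v=np.array([-np.sin(a),np.cos(a),0]);o=np.array([.4921,.2637,0])
for h in (.084,.09,.096):
    P=proj(load("sc9"),[o+[0,0,h]+v*.007,o+[0,0,h]-v*.007]);print(h,((P-[150,150])*3.5).round(0).tolist())
    P=proj(load("si9"),[o+[0,0,h]+v*.007,o+[0,0,h]-v*.007]);print(h,((P-[220,180])*4.5).round(0).tolist())
E
```

```text
blade top wrist [[148.02787868 225.08592648]
 [409.82995122 224.90177012]]
scene [[343.1502885  373.78503251]
 [398.64048681 365.54829663]
 [292.78071334 244.88718629]]
side [[438.63994868 265.58341623]
 [474.82344851 247.35814829]
 [258.23658479 181.1573782 ]]
0.084 [[311.0, 308.0], [336.0, 305.0]]
0.084 [[296.0, 238.0], [314.0, 230.0]]
0.09 [[311.0, 299.0], [336.0, 296.0]]
0.09 [[297.0, 229.0], [315.0, 220.0]]
0.096 [[311.0, 290.0], [336.0, 287.0]]
0.096 [[297.0, 219.0], [315.0, 211.0]]
```

Emit:
play_rows(
  commands=[
    {"tx":0.013,"ty":0,"tz":-0.004,"roll":0},
  ],
)

```text
t: 12.15
tcp_pos: [0.4561, 0.2767, 0.1373]
ee_rot: [-0.428, -0.562, -0.424, 0.566]
wrist_force: [0.7, 0.0, -0.5]
gripper_width: 0.266
```

```bash
python3 - <<'E'
from h import *
for i in range(3):viewer.camera("wrist")
sd(st())
E
```

```text
t 12.30 tcp [0.4545 0.2766 0.1344] yaw_y -15.84 tiltx [-0.0064 -0.0084 -0.9999] F [-1.07  0.06 -2.  ] M [ 0.01 -0.02 -0.  ] g 0.265 q7 -1.18
along -39.7 lateral 2.2 mm z 134.4 pitch -0.0038 rollt 0.0099
```

Emit:
play_rows(
  commands=[
    {"tx":0.003,"ty":0,"tz":-0.001,"roll":0},
  ],
)

```text
t: 12.38
tcp_pos: [0.4549, 0.2777, 0.1318]
ee_rot: [-0.427, -0.561, -0.425, 0.568]
wrist_force: [-0.1, -0.0, -0.3]
gripper_width: 0.273
```

```bash
python3 - <<'E'
from h import *
for i in range(2):viewer.camera("wrist")
sd(st())
E
```

```text
t 12.48 tcp [0.4546 0.2776 0.1311] yaw_y -15.82 tiltx [-0.0067 -0.0086 -0.9999] F [-0.04 -0.33 -1.41] M [ 0.04 -0.06  0.05] g 0.269 q7 -1.19
along -39.9 lateral 3.2 mm z 131.1 pitch -0.0041 rollt 0.0101
```

Emit:
play_rows(
  commands=[
    {"tx":0.0025,"ty":0,"tz":0.002,"roll":0},
  ],
)

```text
t: 12.57
tcp_pos: [0.4542, 0.2761, 0.1289]
ee_rot: [-0.427, -0.56, -0.426, 0.567]
wrist_force: [0.4, 1.2, -1.3]
gripper_width: 0.269
```

```bash
python3 - <<'E'
from h import *
for i in range(2):viewer.camera("wrist")
sd(st())
E
```

```text
t 12.67 tcp [0.4538 0.2753 0.1283] yaw_y -15.83 tiltx [-0.0072 -0.009  -0.9999] F [ 0.15  0.61 -1.74] M [-0.02 -0.01  0.05] g 0.267 q7 -1.19
along -40.0 lateral 0.7 mm z 128.3 pitch -0.0045 rollt 0.0106
```

Emit:
play_rows(
  commands=[
    {"tx":0.0025,"ty":0,"tz":0.001,"roll":0},
  ],
)

```text
t: 12.75
tcp_pos: [0.4537, 0.2745, 0.1261]
ee_rot: [-0.427, -0.56, -0.425, 0.568]
wrist_force: [0.5, 0.2, -1.8]
gripper_width: 0.265
```

```bash
python3 - <<'E'
from h import *
for i in range(2):viewer.camera("wrist")
sd(st())
E
```

```text
t 12.85 tcp [0.4534 0.274  0.1255] yaw_y -15.84 tiltx [-0.0076 -0.0093 -0.9999] F [ 0.55  0.05 -1.48] M [-0.01 -0.07 -0.03] g 0.265 q7 -1.19
along -40.0 lateral -0.7 mm z 125.5 pitch -0.0048 rollt 0.0111
```

Emit:
play_rows(
  commands=[
    {"tx":0.002,"ty":0.0005,"tz":-0.0005,"roll":0},
  ],
)

```text
t: 12.93
tcp_pos: [0.4541, 0.2743, 0.1237]
ee_rot: [-0.427, -0.56, -0.425, 0.568]
wrist_force: [-0.0, -0.9, -1.3]
gripper_width: 0.267
```

```bash
python3 - <<'E'
from h import *
for i in range(2):viewer.camera("wrist")
sd(st())
E
```

```text
t 13.03 tcp [0.454  0.2742 0.1232] yaw_y -15.85 tiltx [-0.0079 -0.0095 -0.9999] F [-0.95 -0.31 -2.13] M [ 0.04  0.02 -0.07] g 0.265 q7 -1.19
along -39.5 lateral -0.3 mm z 123.2 pitch -0.0050 rollt 0.0113
```

Emit:
play_rows(
  commands=[
    {"tx":0.0015,"ty":0.0005,"tz":0,"roll":0},
  ],
)

```text
t: 13.12
tcp_pos: [0.4545, 0.2742, 0.1218]
ee_rot: [-0.427, -0.56, -0.425, 0.568]
wrist_force: [0.0, 0.6, -1.9]
gripper_width: 0.27
```

```bash
python3 - <<'E'
from h import *
for i in range(2):viewer.camera("wrist")
sd(st())
E
```

```text
t 13.22 tcp [0.4545 0.2741 0.1216] yaw_y -15.85 tiltx [-0.0079 -0.0094 -0.9999] F [ 0.39  0.37 -0.06] M [ 0.09 -0.1  -0.  ] g 0.266 q7 -1.19
along -39.0 lateral -0.3 mm z 121.6 pitch -0.0050 rollt 0.0112
```

Emit:
play_rows(
  commands=[
    {"tx":0.0015,"ty":0.0005,"tz":0,"roll":0},
  ],
)

```text
t: 13.3
tcp_pos: [0.455, 0.2741, 0.1203]
ee_rot: [-0.427, -0.56, -0.425, 0.568]
wrist_force: [-0.7, -0.6, 4.9]
gripper_width: 0.265
```

```bash
python3 - <<'E'
from h import *
for i in range(2):viewer.camera("wrist")
sd(st())
E
```

```text
t 13.40 tcp [0.4551 0.274  0.1201] yaw_y -15.85 tiltx [-0.0076 -0.0093 -0.9999] F [-0.04 -0.05  4.18] M [-0.14 -0.02  0.02] g 0.266 q7 -1.19
along -38.4 lateral -0.1 mm z 120.1 pitch -0.0048 rollt 0.0110
```

Emit:
play_rows(
  commands=[
    {"tx":0.0014,"ty":0.002,"tz":0,"roll":0},
    {"tx":0.0003,"ty":0.004,"tz":0,"roll":0},
  ],
)

```text
t: 13.57
tcp_pos: [0.4606, 0.2728, 0.119]
ee_rot: [-0.428, -0.56, -0.425, 0.568]
wrist_force: [-3.1, -2.1, 7.9]
gripper_width: 0.27
```

```bash
python3 - <<'E'
from h import *
sd(st())
E
```

```text
t 13.57 tcp [0.4606 0.2728 0.119 ] yaw_y -15.80 tiltx [-0.0071 -0.0094 -0.9999] F [-3.12 -2.06  7.9 ] M [-0.61  0.52 -0.13] g 0.270 q7 -1.18
along -32.7 lateral 0.2 mm z 119.0 pitch -0.0043 rollt 0.0110
```

Emit:
play_rows(
  commands=[
    {"tx":0.0005,"ty":0.004,"tz":0,"roll":0},
    {"tx":0.0005,"ty":0.004,"tz":0,"roll":0},
    {"tx":0.0005,"ty":0.004,"tz":0,"roll":0},
  ],
)

```text
t: 13.82
tcp_pos: [0.4727, 0.2693, 0.1185]
ee_rot: [-0.428, -0.56, -0.425, 0.568]
wrist_force: [-3.0, -1.7, 10.2]
gripper_width: 0.267
```

```bash
python3 - <<'E'
from h import *
sd(st())
E
```

```text
t 13.82 tcp [0.4727 0.2693 0.1185] yaw_y -15.79 tiltx [-0.0066 -0.0104 -0.9999] F [-3.03 -1.75 10.17] M [-0.61  0.62 -0.04] g 0.267 q7 -1.17
along -20.2 lateral 0.1 mm z 118.5 pitch -0.0035 rollt 0.0118
```

Emit:
play_rows(
  commands=[
    {"tx":0.0002,"ty":0.004,"tz":0,"roll":0},
    {"tx":0.0003,"ty":0.004,"tz":0,"roll":0},
    {"tx":0.0003,"ty":0.004,"tz":0,"roll":0},
  ],
)

```text
t: 14.07
tcp_pos: [0.4848, 0.2657, 0.1188]
ee_rot: [-0.428, -0.56, -0.425, 0.568]
wrist_force: [-3.0, -2.3, 8.1]
gripper_width: 0.268
```

```bash
python3 - <<'E'
from h import *
sd(st())
E
```

```text
t 14.07 tcp [0.4848 0.2657 0.1188] yaw_y -15.79 tiltx [-0.006  -0.0114 -0.9999] F [-2.97 -2.34  8.1 ] M [-0.53  0.79 -0.05] g 0.268 q7 -1.15
along -7.6 lateral -0.1 mm z 118.8 pitch -0.0027 rollt 0.0126
```

Emit:
play_rows(
  commands=[
    {"tx":0.0006,"ty":0.004,"tz":0,"roll":0},
    {"tx":0.0005,"ty":0.004,"tz":0,"roll":0},
    {"tx":0.0005,"ty":0.004,"tz":0,"roll":0},
    {"tx":0.0005,"ty":0.004,"tz":0,"roll":0},
  ],
)

```text
t: 14.4
tcp_pos: [0.501, 0.261, 0.1183]
ee_rot: [-0.429, -0.56, -0.424, 0.568]
wrist_force: [-3.5, -1.8, 9.7]
gripper_width: 0.273
```

```bash
python3 - <<'E'
from h import *
sd(st())
E
```

```text
t 14.40 tcp [0.501  0.261  0.1183] yaw_y -15.80 tiltx [-0.0053 -0.0125 -0.9999] F [-3.53 -1.82  9.75] M [-0.53  0.9   0.05] g 0.273 q7 -1.13
along 9.3 lateral -0.2 mm z 118.3 pitch -0.0018 rollt 0.0134
```

Emit:
play_rows(
  commands=[
    {"tx":0.0004,"ty":0.004,"tz":0,"roll":0},
    {"tx":0.0004,"ty":0.004,"tz":0,"roll":0},
    {"tx":0.0004,"ty":0.004,"tz":0,"roll":0},
  ],
)

```text
t: 14.65
tcp_pos: [0.5131, 0.2575, 0.1183]
ee_rot: [-0.429, -0.56, -0.424, 0.568]
wrist_force: [-3.2, -1.8, 8.4]
gripper_width: 0.272
```

```bash
python3 - <<'E'
from h import *
sd(st())
E
```

```text
t 14.65 tcp [0.5131 0.2575 0.1183] yaw_y -15.80 tiltx [-0.0051 -0.0133 -0.9999] F [-3.22 -1.78  8.39] M [-0.46  1.02  0.06] g 0.272 q7 -1.11
along 21.9 lateral -0.3 mm z 118.3 pitch -0.0013 rollt 0.0142
```

Emit:
play_rows(
  commands=[
    {"tx":0.0006,"ty":0.004,"tz":0,"roll":0},
    {"tx":0.0005,"ty":0.004,"tz":0,"roll":0},
    {"tx":0.0005,"ty":0.004,"tz":0,"roll":0},
    {"tx":0.0005,"ty":0.004,"tz":0,"roll":0},
  ],
)

```text
t: 14.98
tcp_pos: [0.5292, 0.2528, 0.118]
ee_rot: [-0.43, -0.559, -0.424, 0.568]
wrist_force: [-4.7, -2.5, 11.0]
gripper_width: 0.267
```

```bash
python3 - <<'E'
from h import *
sd(st())
E
```

```text
t 14.98 tcp [0.5292 0.2528 0.118 ] yaw_y -15.79 tiltx [-0.0049 -0.0145 -0.9999] F [-4.69 -2.51 10.96] M [-0.46  1.29  0.11] g 0.267 q7 -1.09
along 38.7 lateral -0.4 mm z 118.0 pitch -0.0008 rollt 0.0153
```

Emit:
play_rows(
  commands=[
    {"tx":-0.02,"ty":0.007,"tz":0,"roll":0},
  ],
)

```text
t: 15.07
tcp_pos: [0.5344, 0.2504, 0.1354]
ee_rot: [-0.429, -0.558, -0.424, 0.57]
wrist_force: [-0.9, 1.0, -0.9]
gripper_width: 0.27
```

```bash
python3 - <<'E'
from h import *
sd(st())
for i in range(2):viewer.camera("wrist")
sd(st());snap("wrist","w10")
c=snap("scene","sc10");cv2.imwrite("pics/sc10c.png",cv2.resize(c["image"][150:320,150:350],None,fx=3.5,fy=3.5,interpolation=cv2.INTER_CUBIC))
E
```

```text
t 15.07 tcp [0.5344 0.2504 0.1354] yaw_y -15.76 tiltx [-0.0095 -0.0164 -0.9998] F [-0.92  1.02 -0.87] M [-0.02  0.01  0.  ] g 0.270 q7 -1.07
along 44.3 lateral -1.3 mm z 135.4 pitch -0.0047 rollt 0.0184
t 15.17 tcp [0.5378 0.2513 0.14  ] yaw_y -15.85 tiltx [-0.0021 -0.0133 -0.9999] F [ 1.29  0.7  -1.11] M [ 0.06 -0.05  0.01] g 0.267 q7 -1.07
along 47.3 lateral 0.6 mm z 140.0 pitch 0.0016 rollt 0.0134
```

View pics/w10.png

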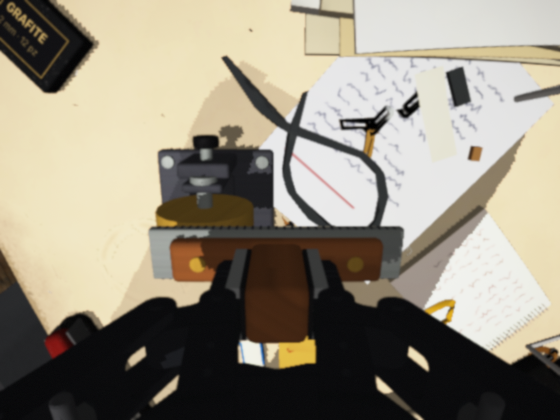

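View pics/sc10c.png

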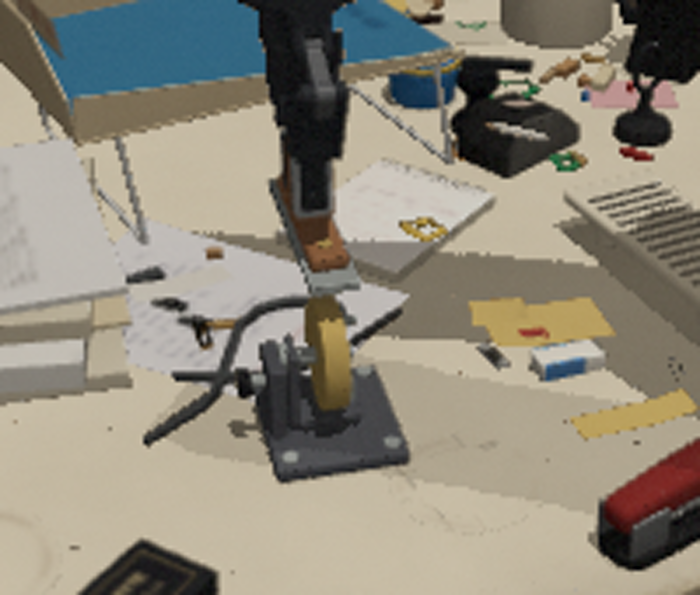

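Emit:
play_rows(
  commands=[
    {"tx":0,"ty":-0.03,"tz":0,"roll":0},
    {"tx":0,"ty":-0.03,"tz":0,"roll":0},
    {"tx":0,"ty":-0.03,"tz":0,"roll":0},
  ],
)

```text
t: 15.52
tcp_pos: [0.4507, 0.2732, 0.1355]
ee_rot: [-0.427, -0.561, -0.421, 0.57]
wrist_force: [-1.0, 1.3, -1.7]
gripper_width: 0.269
```

```bash
python3 - <<'E'
from h import *
for i in range(3):viewer.camera("wrist")
sd(st())
E
```

```text
t 15.67 tcp [0.4497 0.2742 0.136 ] yaw_y -16.00 tiltx [-0.0054 -0.0153 -0.9999] F [ 0.86 -0.1  -1.69] M [ 0.02 -0.09  0.01] g 0.271 q7 -1.19
along -43.7 lateral -1.4 mm z 136.0 pitch -0.0010 rollt 0.0162
```

Emit:
play_rows(
  commands=[
    {"tx":0.012,"ty":0.002,"tz":-0.002,"roll":-0.2},
  ],
)

```text
t: 15.75
tcp_pos: [0.4529, 0.2756, 0.1249]
ee_rot: [-0.43, -0.56, -0.423, 0.568]
wrist_force: [1.6, -0.2, -0.5]
gripper_width: 0.272
```

```bash
python3 - <<'E'
from h import *
for i in range(3):viewer.camera("wrist")
sd(st())
E
```

```text
t 15.90 tcp [0.4521 0.2749 0.1226] yaw_y -15.83 tiltx [-0.0073 -0.0161 -0.9998] F [-0.72  0.42 -0.13] M [0.04 0.   0.03] g 0.263 q7 -1.20
along -41.6 lateral -0.2 mm z 122.6 pitch -0.0026 rollt 0.0175
```

Emit:
play_rows(
  commands=[
    {"tx":0.002,"ty":0.0015,"tz":0,"roll":0},
    {"tx":0.0008,"ty":0.003,"tz":0,"roll":0},
  ],
)

```text
t: 16.07
tcp_pos: [0.4569, 0.2738, 0.1194]
ee_rot: [-0.429, -0.559, -0.424, 0.57]
wrist_force: [-1.7, 0.1, 6.8]
gripper_width: 0.269
```

```bash
python3 - <<'E'
from h import *
sd(st())
E
```

```text
t 16.07 tcp [0.4569 0.2738 0.1194] yaw_y -15.85 tiltx [-0.0078 -0.0156 -0.9998] F [-1.71  0.07  6.8 ] M [-0.07  0.29 -0.04] g 0.269 q7 -1.19
along -36.7 lateral 0.2 mm z 119.4 pitch -0.0033 rollt 0.0171
```

Emit:
play_rows(
  commands=[
    {"tx":0.0009,"ty":0.004,"tz":0,"roll":0},
    {"tx":0.0004,"ty":0.004,"tz":0,"roll":0},
    {"tx":0.0004,"ty":0.004,"tz":0,"roll":0},
  ],
)

```text
t: 16.32
tcp_pos: [0.4703, 0.2703, 0.1183]
ee_rot: [-0.429, -0.559, -0.423, 0.57]
wrist_force: [-3.8, -3.3, 11.3]
gripper_width: 0.264
```

```bash
python3 - <<'E'
from h import *
sd(st())
E
```

```text
t 16.32 tcp [0.4703 0.2703 0.1183] yaw_y -15.91 tiltx [-0.0071 -0.0155 -0.9999] F [-3.8  -3.31 11.33] M [-0.65  0.64 -0.11] g 0.264 q7 -1.18
along -22.8 lateral 0.4 mm z 118.3 pitch -0.0026 rollt 0.0169
```

Normal about 13 N; ease slightly.

Emit:
play_rows(
  commands=[
    {"tx":0.0001,"ty":0.004,"tz":0,"roll":0},
    {"tx":0.0003,"ty":0.004,"tz":0,"roll":0},
    {"tx":0.0003,"ty":0.004,"tz":0,"roll":0},
  ],
)

```text
t: 16.57
tcp_pos: [0.4841, 0.2662, 0.1187]
ee_rot: [-0.429, -0.56, -0.422, 0.57]
wrist_force: [-3.2, -1.4, 8.5]
gripper_width: 0.272
```

```bash
python3 - <<'E'
from h import *
sd(st())
E
```

```text
t 16.57 tcp [0.4841 0.2662 0.1187] yaw_y -16.02 tiltx [-0.0062 -0.0159 -0.9999] F [-3.18 -1.42  8.47] M [-0.4   0.75  0.04] g 0.272 q7 -1.16
along -8.4 lateral 0.2 mm z 118.7 pitch -0.0016 rollt 0.0170
```

Emit:
play_rows(
  commands=[
    {"tx":0.0006,"ty":0.0037,"tz":0,"roll":0},
    {"tx":0.0005,"ty":0.0037,"tz":0,"roll":0},
    {"tx":0.0005,"ty":0.0037,"tz":0,"roll":0},
    {"tx":0.0004,"ty":0.0037,"tz":0,"roll":0},
  ],
)

```text
t: 16.9
tcp_pos: [0.5015, 0.2612, 0.1183]
ee_rot: [-0.428, -0.561, -0.421, 0.57]
wrist_force: [-3.9, -1.7, 9.6]
gripper_width: 0.268
```

```bash
python3 - <<'E'
from h import *
sd(st())
E
```

```text
t 16.90 tcp [0.5015 0.2612 0.1183] yaw_y -16.17 tiltx [-0.0046 -0.0158 -0.9999] F [-3.89 -1.68  9.62] M [-0.35  0.89  0.04] g 0.268 q7 -1.14
along 9.7 lateral 0.1 mm z 118.3 pitch -0.0001 rollt 0.0165
```

Emit:
play_rows(
  commands=[
    {"tx":0.0004,"ty":0.0037,"tz":0,"roll":-0.1},
    {"tx":0.0005,"ty":0.0037,"tz":0,"roll":-0.1},
    {"tx":0.0005,"ty":0.0037,"tz":0,"roll":0},
  ],
)

```text
t: 17.15
tcp_pos: [0.5144, 0.2574, 0.1182]
ee_rot: [-0.429, -0.561, -0.422, 0.569]
wrist_force: [-3.0, -1.9, 10.4]
gripper_width: 0.269
```

```bash
python3 - <<'E'
from h import *
sd(st())
E
```

```text
t 17.15 tcp [0.5144 0.2574 0.1182] yaw_y -16.06 tiltx [-0.0036 -0.0158 -0.9999] F [-2.99 -1.88 10.43] M [-0.26  1.16  0.09] g 0.269 q7 -1.12
along 23.2 lateral 0.0 mm z 118.2 pitch 0.0009 rollt 0.0161
```

Emit:
play_rows(
  commands=[
    {"tx":0.0003,"ty":0.0037,"tz":0,"roll":-0.1},
    {"tx":0.0004,"ty":0.0037,"tz":0,"roll":0},
  ],
)

```text
t: 17.32
tcp_pos: [0.523, 0.2549, 0.1183]
ee_rot: [-0.429, -0.561, -0.422, 0.569]
wrist_force: [-3.6, -0.6, 9.1]
gripper_width: 0.268
```

```bash
python3 - <<'E'
from h import *
sd(st())
E
```

```text
t 17.32 tcp [0.523  0.2549 0.1183] yaw_y -16.03 tiltx [-0.0031 -0.0157 -0.9999] F [-3.58 -0.64  9.05] M [-0.29  1.13  0.08] g 0.268 q7 -1.11
along 32.1 lateral -0.1 mm z 118.3 pitch 0.0014 rollt 0.0160
```

Emit:
play_rows(
  commands=[
    {"tx":0.0004,"ty":0.0037,"tz":0,"roll":0},
    {"tx":0.0004,"ty":0.0037,"tz":0,"roll":0},
  ],
)

```text
t: 17.48
tcp_pos: [0.5315, 0.2524, 0.1183]
ee_rot: [-0.429, -0.561, -0.421, 0.569]
wrist_force: [-4.9, -1.1, 9.2]
gripper_width: 0.269
```

```bash
python3 - <<'E'
from h import *
sd(st())
E
```

```text
t 17.48 tcp [0.5315 0.2524 0.1183] yaw_y -16.09 tiltx [-0.0027 -0.0157 -0.9999] F [-4.94 -1.15  9.18] M [-0.12  1.19  0.14] g 0.269 q7 -1.10
along 41.0 lateral -0.2 mm z 118.3 pitch 0.0018 rollt 0.0158
```

Emit:
play_rows(
  commands=[
    {"tx":-0.02,"ty":0.007,"tz":0,"roll":0},
  ],
)

```text
t: 17.57
tcp_pos: [0.5372, 0.2497, 0.1357]
ee_rot: [-0.428, -0.559, -0.422, 0.571]
wrist_force: [0.3, -0.9, -1.9]
gripper_width: 0.269
```

```bash
python3 - <<'E'
from h import *
for i in range(2):viewer.camera("wrist")
sd(st());snap("wrist","w11");c=snap("scene","sc11");cv2.imwrite("pics/sc11c.png",cv2.resize(c["image"][210:300,200:290],None,fx=6,fy=6,interpolation=cv2.INTER_CUBIC))
a=cv2.imread("pics/w11.png");cv2.imwrite("pics/w11c.png",cv2.resize(a[130:240,120:320],None,fx=4,fy=4,interpolation=cv2.INTER_CUBIC))
E
```

```text
t 17.67 tcp [0.5405 0.2505 0.1403] yaw_y -16.19 tiltx [ 2.000e-04 -1.450e-02 -9.999e-01] F [ 1.01 -0.39 -2.  ] M [ 0.05 -0.01 -0.02] g 0.266 q7 -1.07
along 50.1 lateral 0.5 mm z 140.3 pitch 0.0042 rollt 0.0139
```

View pics/w11c.png

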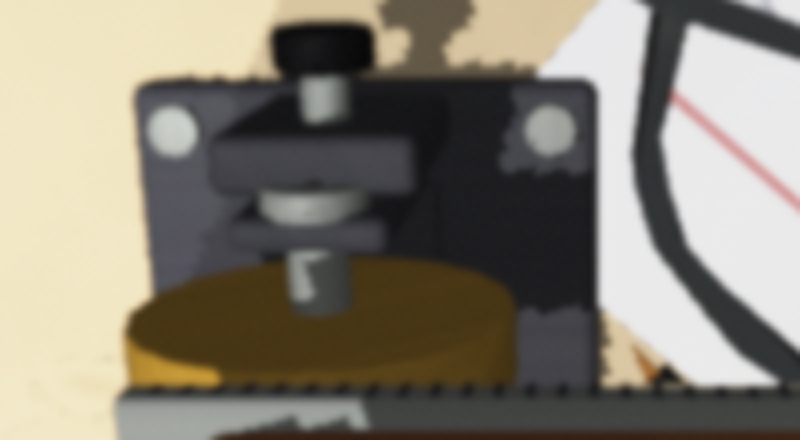

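View pics/sc11c.png

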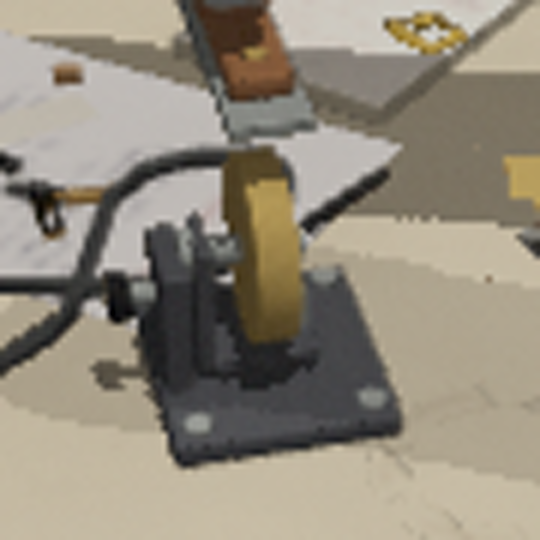

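Emit:
play_rows(
  commands=[
    {"tx":0,"ty":-0.03,"tz":0,"roll":-0.1},
    {"tx":0,"ty":-0.03,"tz":0,"roll":-0.1},
    {"tx":0,"ty":-0.022,"tz":0,"roll":0},
  ],
)

```text
t: 18.02
tcp_pos: [0.4608, 0.2707, 0.1355]
ee_rot: [-0.428, -0.562, -0.42, 0.57]
wrist_force: [-0.3, 0.2, -1.1]
gripper_width: 0.265
```

```bash
python3 - <<'E'
from h import *
for i in range(3):viewer.camera("wrist")
sd(st())
E
```

```text
t 18.17 tcp [0.4613 0.2711 0.136 ] yaw_y -16.22 tiltx [-0.003  -0.0164 -0.9999] F [ 1.06 -0.89 -2.06] M [-0.01 -0.1   0.03] g 0.264 q7 -1.18
along -31.7 lateral -1.3 mm z 136.0 pitch 0.0017 rollt 0.0165
```

Emit:
play_rows(
  commands=[
    {"tx":0.012,"ty":0.002,"tz":-0.002,"roll":-0.3},
  ],
)

```text
t: 18.25
tcp_pos: [0.4648, 0.2724, 0.125]
ee_rot: [-0.43, -0.561, -0.421, 0.568]
wrist_force: [0.8, 0.9, -1.6]
gripper_width: 0.272
```

```bash
python3 - <<'E'
from h import *
for i in range(3):viewer.camera("wrist")
sd(st())
E
```

```text
t 18.40 tcp [0.4638 0.2716 0.1225] yaw_y -15.97 tiltx [-0.0048 -0.0171 -0.9998] F [ 0.23 -0.09 -1.87] M [ 0.08 -0.03  0.03] g 0.270 q7 -1.19
along -29.4 lateral -0.1 mm z 122.5 pitch 0.0001 rollt 0.0178
```

Emit:
play_rows(
  commands=[
    {"tx":0.002,"ty":0.0015,"tz":0,"roll":0},
    {"tx":0.0008,"ty":0.003,"tz":0,"roll":0},
  ],
)

```text
t: 18.57
tcp_pos: [0.4686, 0.2706, 0.1193]
ee_rot: [-0.429, -0.56, -0.422, 0.57]
wrist_force: [-2.5, -0.6, 7.0]
gripper_width: 0.26
```

```bash
python3 - <<'E'
from h import *
sd(st())
E
```

```text
t 18.57 tcp [0.4686 0.2706 0.1193] yaw_y -15.98 tiltx [-0.0055 -0.0166 -0.9998] F [-2.47 -0.6   6.97] M [ 0.01  0.41 -0.04] g 0.260 q7 -1.18
along -24.4 lateral 0.2 mm z 119.3 pitch -0.0007 rollt 0.0174
```

Continue in 2-row steps, watching for the stop.

Emit:
play_rows(
  commands=[
    {"tx":0.0008,"ty":0.0035,"tz":0,"roll":0},
    {"tx":0.0004,"ty":0.0035,"tz":0,"roll":0},
  ],
)

```text
t: 18.73
tcp_pos: [0.4765, 0.2685, 0.1185]
ee_rot: [-0.429, -0.56, -0.422, 0.57]
wrist_force: [-3.2, -2.0, 10.0]
gripper_width: 0.268
```

```bash
python3 - <<'E'
from h import *
sd(st())
E
```

```text
t 18.73 tcp [0.4765 0.2685 0.1185] yaw_y -16.01 tiltx [-0.0051 -0.0164 -0.9999] F [-3.22 -2.02  9.97] M [-0.54  0.69 -0.06] g 0.268 q7 -1.17
along -16.3 lateral 0.4 mm z 118.5 pitch -0.0004 rollt 0.0172
```

Emit:
play_rows(
  commands=[
    {"tx":0.0003,"ty":0.0035,"tz":0,"roll":0},
    {"tx":0.0003,"ty":0.0035,"tz":0,"roll":0},
  ],
)

```text
t: 18.9
tcp_pos: [0.4846, 0.2663, 0.1186]
ee_rot: [-0.429, -0.56, -0.421, 0.57]
wrist_force: [-5.9, 1.7, 9.3]
gripper_width: 0.266
```

```bash
python3 - <<'E'
from h import *
sd(st())
E
```

```text
t 18.90 tcp [0.4846 0.2663 0.1186] yaw_y -16.07 tiltx [-0.0045 -0.0165 -0.9999] F [-5.89  1.72  9.32] M [0.41 1.19 0.01] g 0.266 q7 -1.16
along -7.9 lateral 0.4 mm z 118.6 pitch 0.0002 rollt 0.0172
```

Emit:
play_rows(
  commands=[
    {"tx":0.0004,"ty":0.0035,"tz":0,"roll":0},
    {"tx":0.0004,"ty":0.0035,"tz":0,"roll":0},
  ],
)

```text
t: 19.07
tcp_pos: [0.4922, 0.2648, 0.1186]
ee_rot: [-0.429, -0.561, -0.422, 0.57]
wrist_force: [-4.8, 1.1, 10.0]
gripper_width: 0.267
```

```bash
python3 - <<'E'
from h import *
sd(st())
E
```

```text
t 19.07 tcp [0.4922 0.2648 0.1186] yaw_y -16.10 tiltx [-0.0044 -0.0155 -0.9999] F [-4.82  1.09 10.05] M [ 0.32  1.32 -0.02] g 0.267 q7 -1.15
along -0.2 lateral 1.1 mm z 118.6 pitch 0.0001 rollt 0.0161
```

Emit:
play_rows(
  commands=[
    {"tx":0.0004,"ty":0.0035,"tz":0,"roll":0},
    {"tx":0.0004,"ty":0.0035,"tz":0,"roll":0},
    {"tx":0.0004,"ty":0.0035,"tz":0,"roll":0},
  ],
)

```text
t: 19.32
tcp_pos: [0.5034, 0.2628, 0.1186]
ee_rot: [-0.428, -0.561, -0.422, 0.569]
wrist_force: [-5.6, 1.0, 8.7]
gripper_width: 0.27
```

```bash
python3 - <<'E'
from h import *
sd(st())
E
```

```text
t 19.32 tcp [0.5034 0.2628 0.1186] yaw_y -16.11 tiltx [-0.0045 -0.0136 -0.9999] F [-5.62  1.03  8.7 ] M [ 0.33  1.4  -0.02] g 0.270 q7 -1.14
along 11.1 lateral 2.2 mm z 118.6 pitch -0.0006 rollt 0.0143
```

Steady slip with mu≈0.5 and the force squarely along the stroke: disc at its stop. Lift, and go toward −y, looking at the −y face on the way.

Emit:
play_rows(
  commands=[
    {"tx":-0.02,"ty":0.007,"tz":0,"roll":0},
    {"tx":-0.035,"ty":0,"tz":0,"roll":0},
    {"tx":-0.035,"ty":0,"tz":0.005,"roll":0},
    {"tx":0,"ty":-0.01,"tz":0.035,"roll":-3},
    {"tx":0,"ty":-0.01,"tz":0.035,"roll":-4},
    {"tx":0,"ty":0,"tz":0.03,"roll":-4},
  ],
)

```text
t: 19.82
tcp_pos: [0.4691, 0.1667, 0.2131]
ee_rot: [-0.481, -0.516, -0.478, 0.524]
wrist_force: [1.3, 0.1, -1.2]
gripper_width: 0.266
```

```bash
python3 - <<'E'
from h import *
for i in range(3):viewer.camera("wrist")
sd(st());snap("wrist","w12")
a=cv2.imread("pics/w12.png");cv2.imwrite("pics/w12c.png",cv2.resize(a[0:180,150:380],None,fx=3.3,fy=3.3,interpolation=cv2.INTER_CUBIC))
E
```

```text
t 19.97 tcp [0.4708 0.1646 0.2127] yaw_y -5.10 tiltx [-0.0065 -0.0113 -0.9999] F [ 0.61 -0.73 -1.73] M [ 0.04 -0.    0.04] g 0.267 q7 -0.70
along 6.5 lateral -101.1 mm z 212.7 pitch -0.0055 rollt 0.0118
```

View pics/w12.png

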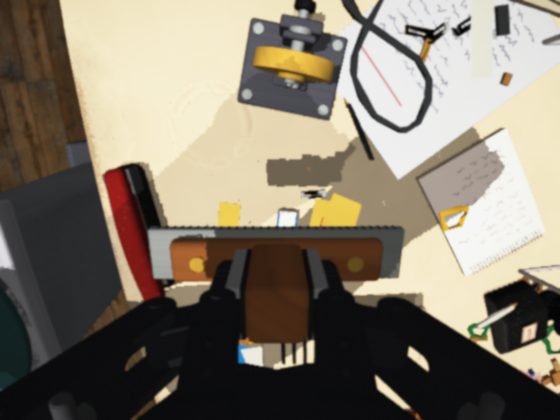

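View pics/w12c.png

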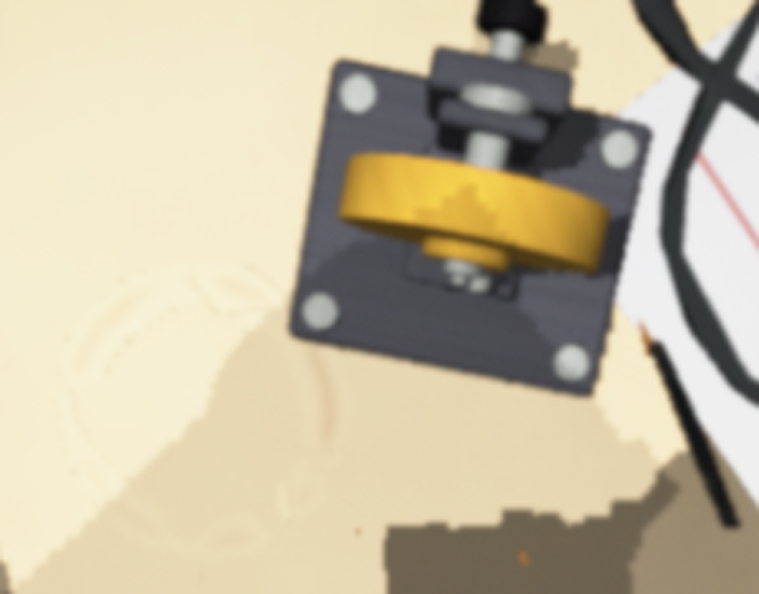

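Emit:
play_rows(
  commands=[
    {"tx":0,"ty":0.0145,"tz":0.034,"roll":-0.7},
    {"tx":0,"ty":0.0145,"tz":0.034,"roll":-0.7},
    {"tx":0,"ty":0.0145,"tz":0.034,"roll":-0.7},
    {"tx":0,"ty":0.0145,"tz":0.034,"roll":0},
    {"tx":0,"ty":0.0125,"tz":0.033,"roll":0},
  ],
)

```text
t: 20.43
tcp_pos: [0.5335, -0.0007, 0.2143]
ee_rot: [-0.491, -0.506, -0.491, 0.511]
wrist_force: [0.7, 0.8, -1.0]
gripper_width: 0.268
```

```bash
python3 - <<'E'
from h import *
for i in range(3):viewer.camera("wrist")
st();snap("wrist","w13")
a=cv2.imread("pics/w13.png");cv2.imwrite("pics/w13c.png",cv2.resize(a[140:300,140:420],None,fx=2.8,fy=2.8,interpolation=cv2.INTER_CUBIC))
snap("scene","sc13");snap("side","si13")
a=cv2.imread("pics/si13.png");cv2.imwrite("pics/si13c.png",cv2.resize(a[150:250,260:400],None,fx=5,fy=5,interpolation=cv2.INTER_CUBIC))
E
```

```text
t 20.58 tcp [ 0.5334 -0.0017  0.2138] yaw_y -2.30 tiltx [-0.0055 -0.005  -1.    ] F [ 0.37  0.71 -1.45] M [0.07 0.01 0.01] g 0.268 q7 -0.30
```

View pics/w13.png

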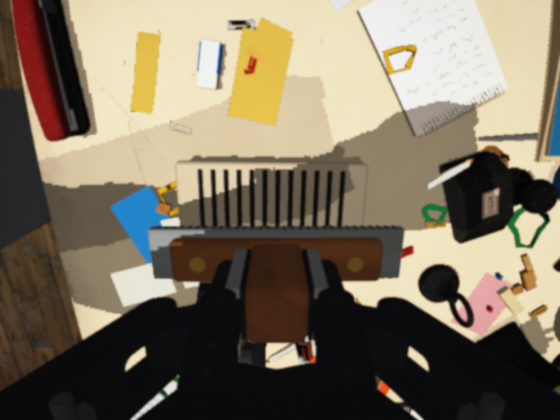

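View pics/si13c.png

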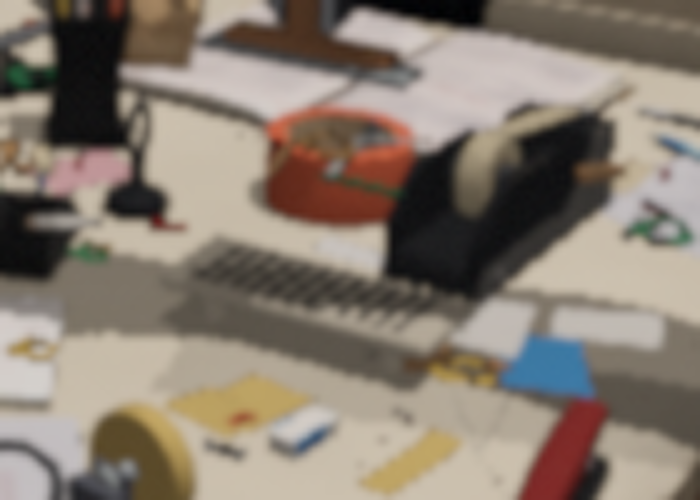

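```bash
python3 - <<'E'
from h import *
for n,l,r in [("w13",(178,162),(367,166)),("w13",(200,197),(344,199)),("w6",(145,180),(440,172)),("w6",(181,205),(403,204)),("w4",(124,193),(466,182)),("w4",(166,215),(425,210))]:
    c=load(n);a=onz(c,l,.032);b=onz(c,r,.032);print(n,a.round(4),b.round(4),"mid",((a+b)/2).round(4),"len %.4f ang %.2f"%(np.linalg.norm(a-b),np.degrees(np.arctan2(b[1]-a[1],b[0]-a[0]))))
# w1 slot ends: first and last slots
c=load("w1");W=lambda x,y:(200+x/4,140+y/4)
q=[onz(c,W(*p),.032) for p in [(152,90),(632,98),(617,300),(155,296)]];print(np.mean(q,0).round(4),[x.round(4).tolist() for x in q])
E
```

```text
w13 [0.4422 0.0228 0.032 ] [0.6161 0.0121 0.032 ] mid [0.5291 0.0175 0.032 ] len 0.1742 ang -3.52
w13 [ 0.4592 -0.0114  0.032 ] [ 0.5952 -0.0187  0.032 ] mid [ 0.5272 -0.0151  0.032 ] len 0.1362 ang -3.08
w6 [0.4414 0.0222 0.032 ] [0.6171 0.0121 0.032 ] mid [0.5292 0.0172 0.032 ] len 0.1760 ang -3.31
w6 [0.4604 0.005  0.032 ] [ 0.5947 -0.006   0.032 ] mid [ 5.276e-01 -5.000e-04  3.200e-02] len 0.1347 ang -4.71
w4 [0.4412 0.0224 0.032 ] [0.6149 0.0134 0.032 ] mid [0.5281 0.0179 0.032 ] len 0.1739 ang -2.99
w4 [0.4607 0.009  0.032 ] [5.938e-01 2.000e-04 3.200e-02] mid [0.5273 0.0046 0.032 ] len 0.1333 ang -3.80
[ 0.5266 -0.0184  0.032 ] [[0.4619, 0.0146, 0.032], [0.5941, 0.0077, 0.032], [0.5917, -0.0511, 0.032], [0.4588, -0.0448, 0.032]]
```

Emit:
play_rows(
  commands=[
    {"tx":0.03,"ty":-0.0055,"tz":0.0165,"roll":0.9},
  ],
)

```text
t: 20.82
tcp_pos: [0.5293, -0.0106, 0.1882]
ee_rot: [-0.49, -0.511, -0.487, 0.511]
wrist_force: [2.7, 0.2, 0.1]
gripper_width: 0.268
```

```bash
python3 - <<'E'
from h import *
for i in range(3):viewer.camera("wrist")
st()
E
```

```text
t 20.97 tcp [ 0.5251 -0.0143  0.183 ] yaw_y -2.85 tiltx [-0.0082 -0.0045 -1.    ] F [ 0.91  0.11 -1.39] M [-0.05 -0.05 -0.01] g 0.270 q7 -0.31
```

Emit:
play_rows(
  commands=[
    {"tx":0.038,"ty":0,"tz":0,"roll":0},
  ],
)

```text
t: 21.05
tcp_pos: [0.5285, -0.0132, 0.1501]
ee_rot: [-0.489, -0.511, -0.486, 0.513]
wrist_force: [3.7, -1.4, -0.6]
gripper_width: 0.269
```

```bash
python3 - <<'E'
from h import *
for i in range(3):viewer.camera("wrist")
st()
E
```

```text
t 21.20 tcp [ 0.5241 -0.0133  0.1444] yaw_y -2.75 tiltx [-0.011  -0.0038 -0.9999] F [ 1.09  0.81 -1.32] M [ 0.04  0.02 -0.02] g 0.265 q7 -0.34
```

Emit:
play_rows(
  commands=[
    {"tx":0.035,"ty":0,"tz":0,"roll":0},
  ],
)

```text
t: 21.28
tcp_pos: [0.5278, -0.0124, 0.1151]
ee_rot: [-0.489, -0.51, -0.487, 0.513]
wrist_force: [4.1, -0.7, 0.0]
gripper_width: 0.268
```

```bash
python3 - <<'E'
from h import *
for i in range(3):viewer.camera("wrist")
st()
E
```

```text
t 21.43 tcp [ 0.5235 -0.0127  0.11  ] yaw_y -2.69 tiltx [-0.0126 -0.0034 -0.9999] F [ 0.2   0.61 -0.37] M [-0.01 -0.05  0.01] g 0.267 q7 -0.37
```

Emit:
play_rows(
  commands=[
    {"tx":0.025,"ty":0.004,"tz":0.0045,"roll":0.5},
  ],
)

```text
t: 21.52
tcp_pos: [0.5298, -0.0162, 0.09]
ee_rot: [-0.486, -0.511, -0.487, 0.516]
wrist_force: [2.6, -0.1, -0.7]
gripper_width: 0.265
```

```bash
python3 - <<'E'
from h import *
for i in range(3):viewer.camera("wrist")
st();snap("wrist","w14")
c=snap("scene","sc14");cv2.imwrite("pics/sc14c.png",cv2.resize(c["image"][170:270,290:410],None,fx=5,fy=5,interpolation=cv2.INTER_CUBIC))
c=snap("side","si14");cv2.imwrite("pics/si14c.png",cv2.resize(c["image"][150:250,260:400],None,fx=5,fy=5,interpolation=cv2.INTER_CUBIC))
E
```

```text
t 21.67 tcp [ 0.5273 -0.0173  0.0863] yaw_y -3.18 tiltx [-0.0128 -0.0033 -0.9999] F [-0.14  0.05 -1.27] M [0.02 0.02 0.06] g 0.263 q7 -0.40
```

View pics/w14.png

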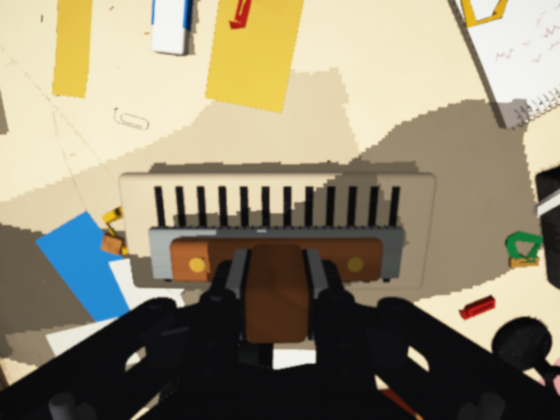

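View pics/si14c.png

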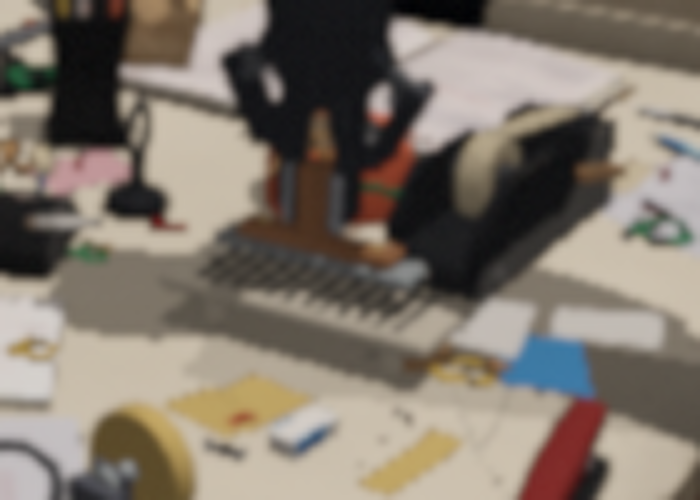

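View pics/sc14c.png

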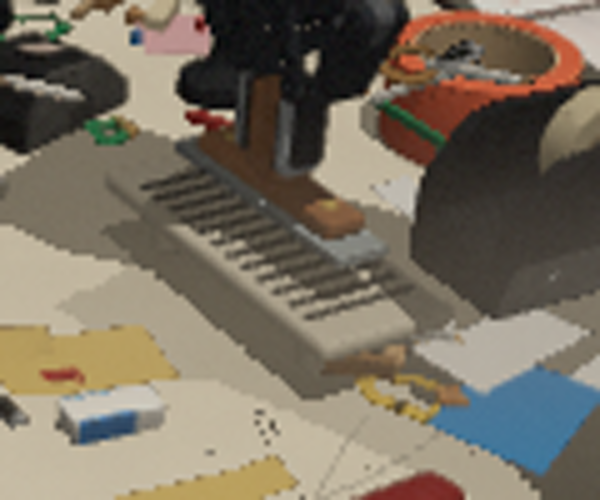

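Emit:
play_rows(
  commands=[
    {"tx":0.014,"ty":0,"tz":0,"roll":0},
  ],
)

```text
t: 21.9
tcp_pos: [0.5292, -0.0171, 0.0755]
ee_rot: [-0.486, -0.511, -0.487, 0.516]
wrist_force: [1.4, -0.4, -1.8]
gripper_width: 0.273
```

```bash
python3 - <<'E'
from h import *
for i in range(3):viewer.camera("wrist")
st()
E
```

```text
t 22.05 tcp [ 0.5272 -0.0171  0.0725] yaw_y -3.15 tiltx [-0.0117 -0.0035 -0.9999] F [-0.2  -0.31 -1.  ] M [ 0.01 -0.   -0.04] g 0.266 q7 -0.41
```

Emit:
play_rows(
  commands=[
    {"tx":0.002,"ty":0,"tz":0,"roll":0},
  ],
)

```text
t: 22.13
tcp_pos: [0.5273, -0.017, 0.0708]
ee_rot: [-0.484, -0.51, -0.488, 0.517]
wrist_force: [1.0, 0.3, -2.3]
gripper_width: 0.264
```

```bash
python3 - <<'E'
from h import *
for i in range(2):viewer.camera("wrist")
st()
E
```

```text
t 22.23 tcp [ 0.527  -0.017   0.0704] yaw_y -3.15 tiltx [-0.0121 -0.0034 -0.9999] F [ 0.62  0.42 -1.17] M [ 0.06 -0.03  0.  ] g 0.269 q7 -0.41
```

Emit:
play_rows(
  commands=[
    {"tx":0.001,"ty":0.0003,"tz":0,"roll":0},
  ],
)

```text
t: 22.32
tcp_pos: [0.5274, -0.017, 0.0696]
ee_rot: [-0.484, -0.51, -0.488, 0.517]
wrist_force: [-3.3, 0.4, 5.6]
gripper_width: 0.266
```

```bash
python3 - <<'E'
from h import *
for i in range(2):viewer.camera("wrist")
st()
E
```

```text
t 22.42 tcp [ 0.5274 -0.017   0.0696] yaw_y -3.14 tiltx [-0.0119 -0.0034 -0.9999] F [-1.62 -0.68  1.89] M [-0.03  0.24  0.02] g 0.268 q7 -0.41
```

Emit:
play_rows(
  commands=[
    {"tx":0.001,"ty":0.0003,"tz":0,"roll":0},
  ],
)

```text
t: 22.5
tcp_pos: [0.5274, -0.017, 0.0691]
ee_rot: [-0.484, -0.509, -0.488, 0.518]
wrist_force: [-20.5, 0.1, 38.9]
gripper_width: 0.27
```

```bash
python3 - <<'E'
from h import *
for i in range(2):viewer.camera("wrist")
st()
E
```

```text
t 22.60 tcp [ 0.5275 -0.017   0.0693] yaw_y -3.14 tiltx [-0.0122 -0.0041 -0.9999] F [-10.48   0.63  18.69] M [-0.09  1.46 -0.08] g 0.265 q7 -0.41
```

Emit:
play_rows(
  commands=[
    {"tx":-0.0005,"ty":0,"tz":0,"roll":0},
  ],
  jaw=0.07,
)

```text
t: 22.68
tcp_pos: [0.5276, -0.017, 0.0701]
ee_rot: [-0.484, -0.509, -0.488, 0.518]
wrist_force: [0.1, -0.6, 0.1]
gripper_width: 0.392
```

```bash
python3 - <<'E'
from h import *
for i in range(8):viewer.camera("wrist")
st();snap("wrist","w15")
E
```

```text
t 23.08 tcp [ 0.5275 -0.017   0.0697] yaw_y -3.14 tiltx [-0.0123 -0.0041 -0.9999] F [-0.36 -0.18  0.09] M [ 0.02  0.   -0.01] g 0.819 q7 -0.41
```

View pics/w15.png

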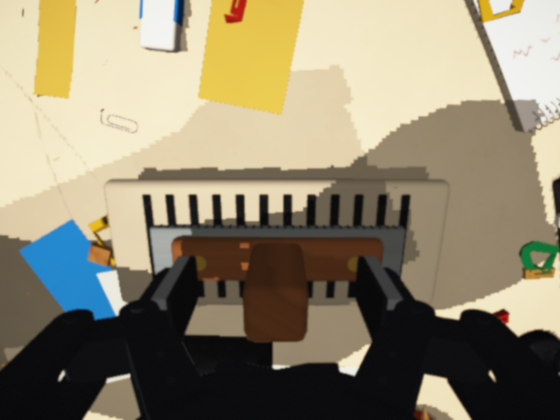

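Emit:
play_rows(
  commands=[
    {"tx":-0.025,"ty":0,"tz":0,"roll":0},
    {"tx":-0.035,"ty":0,"tz":0,"roll":0},
    {"tx":-0.038,"ty":0,"tz":0,"roll":0},
    {"tx":-0.038,"ty":0,"tz":0,"roll":0},
    {"tx":-0.02,"ty":-0.01,"tz":0,"roll":0},
  ],
)

```text
t: 23.55
tcp_pos: [0.5173, -0.0152, 0.2268]
ee_rot: [-0.481, -0.507, -0.492, 0.519]
wrist_force: [-0.2, 0.0, -0.1]
gripper_width: 0.823
```

```bash
python3 - <<'E'
from h import *
for i in range(3):viewer.camera("wrist")
st();snap("wrist","w16");snap("scene","sc16")
a=cv2.imread("pics/w16.png");cv2.imwrite("pics/w16c.png",cv2.resize(a[120:270,160:420],None,fx=3,fy=3,interpolation=cv2.INTER_CUBIC))
E
```

```text
t 23.70 tcp [ 0.5161 -0.0156  0.2246] yaw_y -3.08 tiltx [-0.0235 -0.0022 -0.9997] F [ 0.65  0.15 -0.64] M [ 0.02 -0.03 -0.01] g 0.818 q7 -0.27
```

View pics/w16c.png

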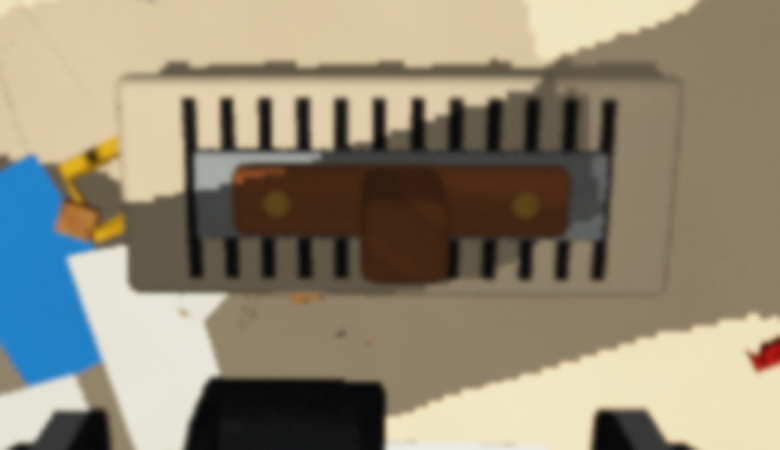

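View pics/sc16.png

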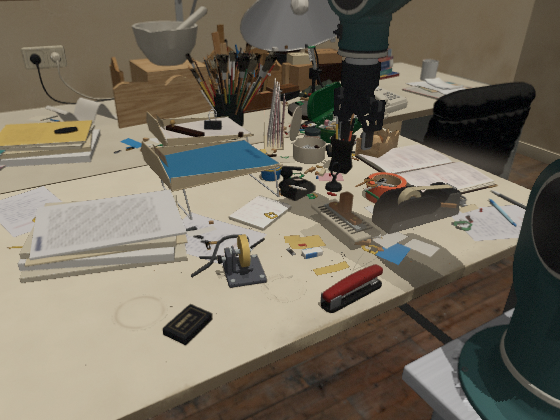

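```bash
python3 - <<'E'
from h import *
c=load("w16");W=lambda x,y:(160+x/3,120+y/3)
print(fit([(-.065,.014),(.065,.014),(.065,-.014),(-.065,-.014)],[onz(c,W(*p),.038)[:2] for p in [(194,151),(609,154),(605,240),(196,238)]])[:2])
print(fit([(-.09,.0365),(.09,.0365),(.09,-.0365),(-.09,-.0365)],[onz(c,W(*p),.032)[:2] for p in [(119,76),(682,80),(667,296),(128,291)]])[:2])
print(np.mean([onz(c,W(*p),.032)[:2] for p in [(188,98),(610,100),(598,279),(196,277)]],0))
E
```

```text
(array([ 0.5272, -0.0184]), np.float64(-3.11))
(array([ 0.5267, -0.0173]), np.float64(-3.24))
[ 0.52643523 -0.01793029]
```

```bash
python3 - <<'E'
from h import *
print(workorder.hand_in()); st()
E
```

```text
the job is handed in; nothing more can be done
None
the job is handed in; nothing more can be done
```

The disc is filed round to its stop, the file is back on the trivet, and the job was handed in at about 24 s of robot time.

- **Strokes:** I made three forward strokes on top of the rim, each square to the axle to within about 0.4° and at no more than about 58 mm/s. The steady pressing force read about 9–13 N. I lifted the file about 18 mm clear before each return. The fingers stayed on the grip post throughout.
- **Stop:** About 8–16 mm into the third stroke the drag rose from about 3 N to 5–6 N, straight back along the stroke. It stayed there for roughly 19 mm more of travel. The last close view shows the pin at the lug. I had no direct reading of the disc's angle, so this rests on those two signs.
- **File put back:** It lies flat with its centre within about 1 mm of the trivet's centre and its direction within about 0.2° of the trivet's. The gripper is open and well clear above it. In the last overview the other things appear where they were; I did not measure them again.

**What was not clean:**
- Setting the file down briefly pressed it on the trivet with about 39 N, and about 19 N just before release. The disc never saw this.
- The tool tilted by up to about 2° over many small moves. I corrected it before the grasp.

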